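# Clamp the sole and hold a hardness gauge on its marked spot

## Task

First swing the raised clamp bar down over the sole until it rests fully in its fork at the low edge of the tilted fixture. Then lift the square-bodied gauge out of its stand and hold its plunger on the ringed spot at the heel, with the gauge square to the sloping sole and pressed lightly so that the plunger is about half-way in, never hard. Finish while still holding the gauge there, with the bar still closed, and leave the other things on the bench where they are.

Things in the scene. Friction and masses are not known exactly. Their poses are not given: they have to be found in the camera images.
- clamp_bar (a joint): clamp bar's hinge angle, rad: 0 = down in its fork (hard stop), grows as it swings up; starts at 0.8 to 1.35. Flat steel bar, 175 mm from hinge to free end, 16 mm wide, 6 mm thick, across the middle of the tilted fixture, hinged at the high edge far from the robot: it closes towards the robot. Stiff hinge: stays where it is left; 1 to 2 N at the free end moves it
- bar_push (a point): point on the bar's upper face, 160 mm from the hinge and 15 mm from the free end; when the bar is closed this point lies 20 mm beyond the fork, overhanging the fixture's low edge. Axes: x points along the bar back to the hinge, z out of the upper face, y along the hinge axis
- bar_hinge (a point): centre of the bar's hinge axis (axes as bar_push); the hinge axis is y, and raising the bar turns it positively about y
- fork (a point): the catch: seat of the two-pronged fork at the fixture's low edge, nearest the robot. Prongs 6 mm thick with 22 mm between them rise 12 mm above this point. Axes as mark
- mark (a point): centre of the marked spot, a pale ring 22 mm across with a dot in its middle, on top of the dark shoe-sole shape fixed on the tilted plate, at its narrower heel end, 78 mm to one side of the bar. Axes: z is the outward normal of this face, which slopes 18 degrees with its low edge towards the robot; x points up the slope away from the robot, y along the sole towards the heel
- gauge_center (a point): centre of the gauge's square body, 34 x 34 x 50 mm tall, with a round dial 6 mm high on top. z runs along the gauge from plunger to dial (up in the stand), x and y square to its flat sides. Under it are a nose 18 mm across, 22 mm long, then a thin plunger 20 mm long. About 0.2 kg. It sits by the body's underside on a grey stand 80 x 80 x 55 mm tall, nose hanging in a 25 mm hole
- gauge_tip (a point): round end of the gauge's plunger (8 mm diameter); with the plunger out it lies 67 mm below gauge_center on the gauge's axis. It hangs freely in the stand: lifting the gauge straight up by 45 mm brings it clear
- plunger (a joint): how far the spring plunger is pushed into the gauge, m: 0 = fully out, 0.014 = bottomed. It takes about 1.4 N to start it and 0.35 N more for each mm (about 3.9 N half-way, 6.3 N at the end)
- gauge: the gauge as a whole; origin at the centre of the underside of its square body, axes as gauge_center
- fixture: the tilted fixture with the sole and the bar; it cannot move. Base plate 170 x 260 mm; sole 8 mm thick, about 225 mm long; fork prongs and hinge cheeks stand 22 mm above the tilted plate. Origin on the bench under the middle of the base plate, z up, x away from the robot, y towards the heel end
- glue: bystander, leave alone: small closed glue bottle, 52 mm diameter, 115 mm tall
- tin: bystander, leave alone: round tin, 72 mm diameter, 80 mm tall
- tape: bystander, leave alone: ring-shaped roll lying flat, 72 mm outer diameter, 24 mm high
- screwdriver: bystander, leave alone: screwdriver lying on the bench
- sanding_block: bystander, leave alone: cork sanding block 100 x 60 x 35 mm
- steel_rule: bystander, leave alone: flat steel strip 30 x 200 x 5 mm
- cup: bystander, leave alone: open cup, 72 mm diameter, 85 mm tall
- punch: bystander, leave alone: round wooden-handled punch standing in the other stand; handle 34 mm diameter, 48 mm tall, origin at the handle's underside, at stand-top height. Not the gauge
Mind the look-alikes: they are no part of the job. There is more than one size of the gauge; the job needs the middle-sized.

How it is judged:
By the outcome, as a careful person would: the job done as asked, in the order asked, and still so for the second after the job is handed in, while the arm keeps its last pose, push and grip.
It also fails if it takes over 54 s, if anything falls off the work surface, if the arm or the gripper's body presses on something with over 40 N, if the wrist force passes 120 N, or if a joint passes its speed limit or range.

## Robot

A 6-joint arm with a two-finger parallel gripper is mounted at the origin on the work surface. World frame = base frame: x ahead of the robot, y to its left, z up, the work surface at z = 0. Lengths are in m, angles in rad, forces in N, time in s.
With the tool pointing down it reaches from about 0.425 to 0.95 m from the base axis. Payload 3.5 kg.
Tool frame: the origin (TCP) lies at the very end of the fingers, on their centre line; the grasp point (between the pads) lies 19 mm behind it; y points along the fingers, z is the direction in which the jaws open and shut, and the axes are right-handed (so a half turn about y gives the same grasp; the last joint's range is limited). The gripper opens to 85 mm and grips with 20 to 120 N. Pads are 22 mm wide; open, the fingers measure 114 mm over their backs; the gripper's body (76 mm by 85 mm) begins 54 mm behind the grasp point. The pads swing forward as they close: fully open they stand 13 mm farther back than shut.
Start: joints at [-1.437, 0.286, 1.577, -0, 1.279, -0.15], TCP at [0.189, -0.648, 0.231] pointing down, gripper open.
Joint ranges: [-2.77, 2.77], [-0.9, 2.22], [0.21, 2.48], [-1.53, 4.67], [0.24, 2.81], [-2.84, 2.84]. Speed limits (rad/s): [2.79, 2.79, 3.14, 3.14, 3.14, 3.14].

## Interface

Orientations are given as a unit quaternion [x, y, z, w].
In Python, from plant import ctrl, cams gives the robot as it stands.
- The arm moves only by the tool play_rows, never from a script. Its argument "steps" is a list of rows, each an object of numbers: "claw": the finger opening in cm, from 0 to 8.54; "tx", "ty", "tz": the shift along the tool's x, y, z in cm; "ax", "ay", "az": the turn, a rotation vector about the tool's x, y, z in degrees. A call has 1 to 12 rows; each row is the pose to reach, as a shift and turn from the pose commanded when the call began, along the tool's axes at that moment; what a row does not reach only later rows make up. A row lasts 1/12 s, in which the tool goes at most 41.7 mm and 7.16 degrees, less where a joint would pass 70% of its speed; a pose out of reach is approached as far as the arm can. A call with a gripper value outside its range is refused whole. The fingers move at their own pace and stop on an object; "grip_force" is the grip in N (left out, the last holds). Time passes only in rows, so rows that repeat a pose let the fingers close. It gives the time, the measured TCP pose, the force and the opening at its end, in the units of the state.
- ctrl.get_state(): the state, without advancing time (a new reading comes with each control period).
- cams.read_camera(name): name is "side" or "top" or "wrist"; returns (picture, depth): 480x640x3 uint8, blue, green, red; 480x640 float32, m along the optical axis (not along the pixel's ray), 0 where there is no reading.
- cams.camera_model(name): a dict with "intrinsics" (3x3 intrinsics, pixels), "rvec" (rotation vector, rad) and "tvec" (3), from world to camera coordinates, as OpenCV has them; the wrist camera has in their place "tool_from_camera" (4x4, takes a point from camera to tool coordinates, whose origin is the TCP and whose axes are the tool frame's). Camera axes: x right, y down, z forward; pixel columns grow to the right and rows downward; lengths in m; the calibration is good to about 2 mm. A picture is of the moment at which its call begins: read the wrist's pose just before it. camera_model takes no time and is no camera call.
- ctrl.sign_off(): hands the job in, once; it reports no verdict.
The state is a dict: "time": time; "qpos": joint angles; "dq": joint speeds; "joint_efforts": joint torques, N m; "eef_pos": TCP position; "tcp_rot": TCP orientation; "contact_force": force on the tool from outside, world axes, zero at the start; "wrist_torque": the same for the moment, N m; "opening": opening from 0.0 (shut) to 1.0 (fully open).
Only numpy, scipy, OpenCV 4.12 (cv2) and the standard library are available. Lean on these libraries where they do the work, as an engineer would, in place of code of your own. Each camera call takes 0.05 s, during which the arm holds its last target.

## Working session

There is one attempt and no reset: what is moved stays moved. The work goes in short steps, Python scripts to look and compute and a tool call to move; the robot and the scene stay as the last step left them, time stands still between calls to the robot, and variables do not carry over. Pictures are saved under pics/ and viewed, and the job is handed in when it is done.

Besides the shell and the picture viewer there is one more tool, called after "Call:" as name([rows], argument=value, ...), one row to a line, values as JSON. play_rows: Moves the arm, as the interface text tells. Its arguments: {"type":"object","properties":{"steps":{"type":"array","items":{"type":"object","properties":{"claw":{"type":"number"},"tx":{"type":"number"},"ty":{"type":"number"},"tz":{"type":"number"},"ax":{"type":"number"},"ay":{"type":"number"},"az":{"type":"number"}}}},"grip_force":{"type":"number"}},"required":["steps"]}

```bash
ls; mkdir -p pics
python3 - <<'E'
from plant import ctrl,cams
import cv2,numpy as np
print(ctrl.get_state())
for n in ["side","top","wrist"]:
    m=cams.camera_model(n);print(n,{k:np.round(np.array(v),4).tolist() for k,v in m.items()})
    p,d=cams.read_camera(n);cv2.imwrite(f"pics/{n}0.png",p);np.save(f"{n}0.npy",d);print((d>0).mean())
E
```

```text
pics
{'time': 0.0, 'qpos': array([-1.43698915e+00,  2.87169893e-01,  1.57817012e+00, -1.66060850e-06,
        1.27858197e+00, -1.50057533e-01]), 'dq': array([-0.00123093, -0.00061001,  0.00078321, -0.00044075, -0.00040541,
       -0.00183207]), 'joint_efforts': array([-6.21084509e-04, -4.05981159e+01, -2.92626840e+01, -1.62815945e-04,
        5.70753735e-03,  5.33533964e-06]), 'eef_pos': array([ 0.18894884, -0.64733823,  0.22994807]), 'tcp_rot': array([-0.10001868,  0.70081949, -0.69917245,  0.10003094]), 'contact_force': array([0.71197672, 0.26484413, 0.73694893]), 'wrist_torque': array([-0.02462372,  0.03922539, -0.01866924]), 'opening': 0.9985168804291782}
side {'intrinsics': [[511.6815, 0.0, 323.2532], [0.0, 511.6815, 241.9121], [0.0, 0.0, 1.0]], 'rvec': [2.3011, -0.1717, 0.0715], 'tvec': [-0.5534, 0.1522, 1.1552]}
0.9960579427083334
top {'intrinsics': [[606.0461, 0.0, 309.2638], [0.0, 606.0461, 234.5587], [0.0, 0.0, 1.0]], 'rvec': [2.167, -2.1739, 0.0873], 'tvec': [0.057, 0.5969, 1.5105]}
0.9959244791666667
wrist {'intrinsics': [[354.5083, 0.0, 322.5065], [0.0, 354.5083, 236.4402], [0.0, 0.0, 1.0]], 'tool_from_camera': [[-0.0004, 0.9505, 0.3108, -0.0795], [-0.0004, -0.3108, 0.9505, -0.1424], [1.0, 0.0003, 0.0005, -0.0001], [0.0, 0.0, 0.0, 1.0]]}
0.996103515625
```

View pics/side0.png

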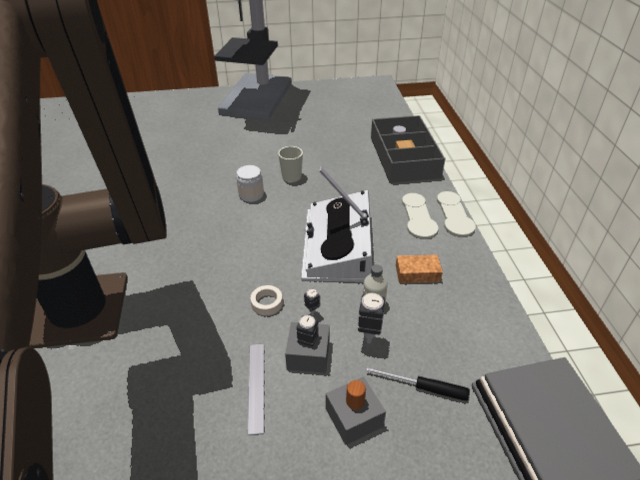

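View pics/top0.png

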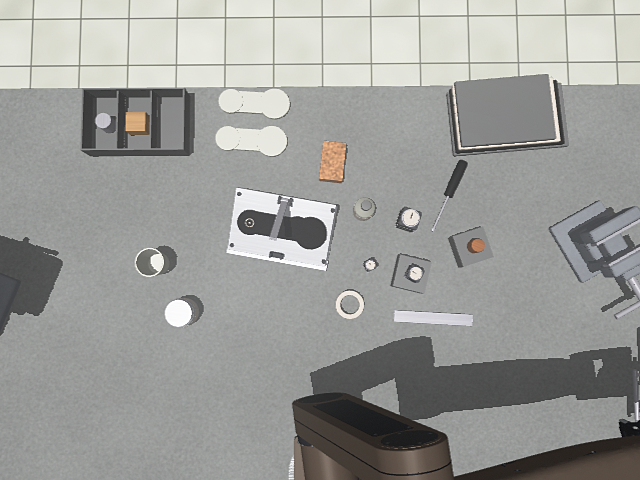

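View pics/wrist0.png

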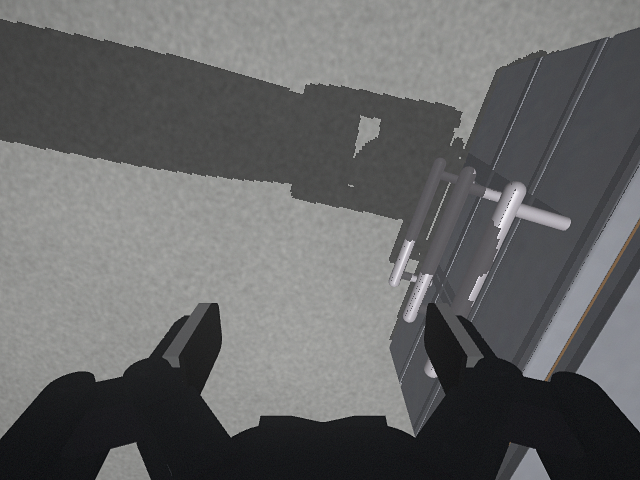

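Side and top show the fixture (top ~(283,228)), the ring at about (250,223), the bar raised, the fork at (275,256), the stand with the gauge at (413,272), and a smaller and a larger gauge nearby. Next I measure these.

```bash
cat > h.py <<'E'
import numpy as np,cv2
from scipy.spatial.transform import Rotation as R
from plant import ctrl,cams
def model(n):
    m=cams.camera_model(n);K=np.array(m["intrinsics"])
    if n=="wrist":
        s=ctrl.get_state();T=np.eye(4);T[:3,:3]=R.from_quat(s["tcp_rot"]).as_matrix();T[:3,3]=s["eef_pos"]
        return K,T@np.array(m["tool_from_camera"])
    Rm=R.from_rotvec(np.array(m["rvec"]).ravel()).as_matrix();T=np.eye(4);T[:3,:3]=Rm.T;T[:3,3]=-Rm.T@np.array(m["tvec"]).ravel()
    return K,T
def cloud(K,T,d):
    v,u=np.mgrid[:480,:640]
    P=np.stack([(u-K[0,2])/K[0,0]*d,(v-K[1,2])/K[1,1]*d,d],-1)
    return P@T[:3,:3].T+T[:3,3]
def ray(K,T,u,v):
    r=T[:3,:3]@np.array([(u-K[0,2])/K[0,0],(v-K[1,2])/K[1,1],1]);return T[:3,3],r
def onz(K,T,u,v,z):
    o,r=ray(K,T,u,v);return o+r*(z-o[2])/r[2]
E
python3 - <<'E'
from h import *
def crop(n,x0,x1,y0,y1,s):
    p=cv2.imread(f"pics/{n}0.png")[y0:y1,x0:x1];return cv2.resize(p,None,fx=s,fy=s,interpolation=cv2.INTER_CUBIC)
cv2.imwrite("pics/c1.png",crop("top",220,350,180,280,6))
cv2.imwrite("pics/c2.png",crop("side",290,390,160,290,4.5))
cv2.imwrite("pics/c3.png",crop("top",350,480,190,300,5.5))
K,T=model("top");C=cloud(K,T,np.load("top0.npy"))
for n,(u,v) in dict(ring=(250,223),hinge=(286,202),barend=(277,236),fork=(275,256),g=(416,273),stand=(398,285),small=(371,265),big=(410,217),tapec=(340,305),tabl=(300,300),punch=(476,245),glue=(365,206)).items(): print(n,C[v,u].round(4))
print(T.round(3))
E
```

```text
ring [0.6227 0.2014 0.0678]
hinge [0.6685 0.1102 0.1108]
barend [0.5761 0.1244 0.2262]
fork [0.5418 0.1407 0.0471]
g [ 0.4966 -0.1992  0.1132]
stand [ 0.4687 -0.1643  0.0522]
small [ 0.5175 -0.0962  0.0735]
big [ 0.6283 -0.1842  0.1331]
tapec [ 0.4192 -0.0217  0.0231]
tabl [ 0.4315  0.0797 -0.0057]
punch [ 0.5636 -0.346   0.1028]
glue [ 0.6584 -0.0803  0.1082]
[[-0.003 -0.996  0.09   0.458]
 [-1.     0.004  0.01   0.04 ]
 [-0.01  -0.09  -0.996  1.559]
 [ 0.     0.     0.     1.   ]]
```

View pics/c1.png

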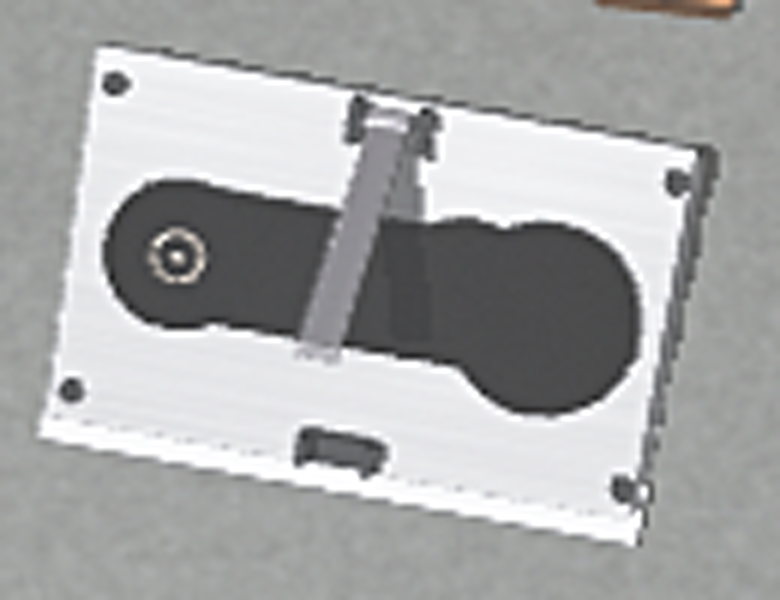

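View pics/c2.png

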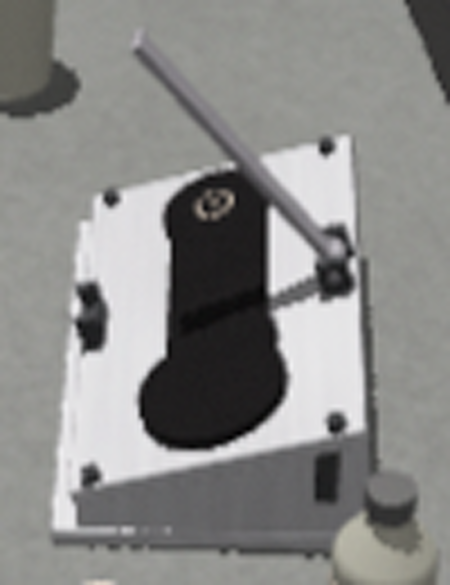

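View pics/c3.png

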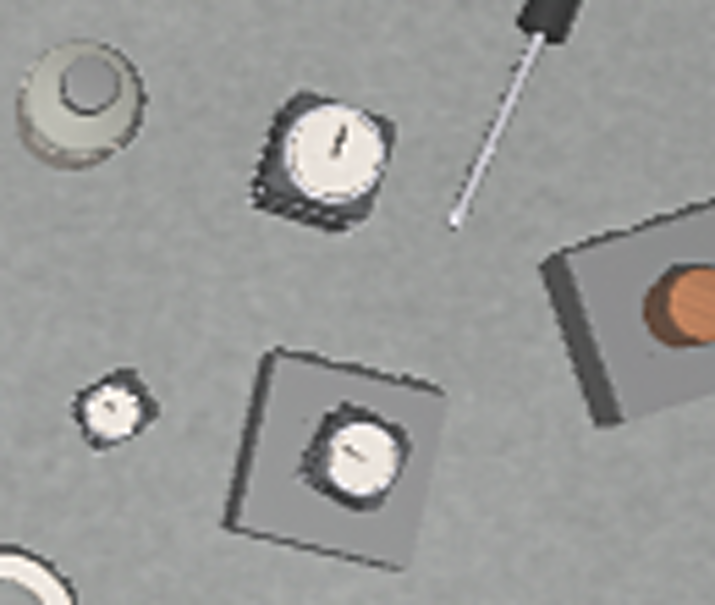

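```bash
cat > m1.py <<'E'
from h import *
from scipy.optimize import least_squares
def tri(obs):
    A=np.zeros((3,3));b=np.zeros(3)
    for n,u,v in obs:
        o,r=ray(*model(n),u,v);r/=np.linalg.norm(r);M=np.eye(3)-np.outer(r,r);A+=M;b+=M@o
    x=np.linalg.solve(A,b)
    g=[np.linalg.norm(np.cross(x-o,r/np.linalg.norm(r))) for o,r in [ray(*model(n),u,v) for n,u,v in obs]]
    return x,np.round(g,4)
top=cv2.imread("pics/top0.png");side=cv2.imread("pics/side0.png")
if __name__=="__main__":
    def cent(img,box,lo=110):
        x0,x1,y0,y1=box;g=img[y0:y1,x0:x1].max(2).astype(float)
        m=(g>lo).astype(np.uint8);v,u=np.nonzero(m);return u.mean()+x0,v.mean()+y0,len(u)
    rt=cent(top,(242,258,215,231));rs=cent(side,(330,346,198,212));print(rt,rs)
    print("ring",tri([("top",*rt[:2]),("side",*rs[:2])]))
    C={n:cloud(*model(n),np.load(n+"0.npy")) for n in("top","side")}
    # plate plane
    for n,img in(("top",top),("side",side)):
        g=img.min(2);X=C[n]
        if n=="top": box=(228,340,188,272)
        else: box=(303,375,190,282)
        m=np.zeros(g.shape,bool);m[box[2]:box[3],box[0]:box[1]]=1
        m&=(g>190)
        P=X[m];P=P[(P[:,2]>0.015)&(P[:,2]<0.11)]
        for k in range(6):
            A=np.c_[P[:,:2],np.ones(len(P))];c=np.linalg.lstsq(A,P[:,2],rcond=None)[0];r=P[:,2]-A@c;P=P[abs(r)<max(.002,2*r.std())]
        nn=np.r_[-c[:2],1];nn/=np.linalg.norm(nn);print(n,len(P),"tilt",np.degrees(np.arccos(nn[2])),"downslope az",np.degrees(np.arctan2(nn[1],nn[0])),r.std(), c)
    # edges of plate in top: min area quad
    m=((top.min(2)>190)).astype(np.uint8);m[:185]=0;m[275:]=0;m[:,:222]=0;m[:,345:]=0
    m=cv2.morphologyEx(m,cv2.MORPH_CLOSE,np.ones((41,41)))
    c=max(cv2.findContours(m,0,2)[0],key=cv2.contourArea);print("rect",cv2.minAreaRect(c),cv2.approxPolyDP(c,4,True).reshape(-1,2).tolist())
    # dial
    for n,img,box in(("top",top,(400,425,260,285)),("side",side,(298,320,314,333))):
        print(n,cent(img,box,170 if n=="top" else 150))
E
python3 m1.py
```

```text
(np.float64(249.3), np.float64(222.175), 40) (np.float64(334.3703703703704), np.float64(201.1851851851852), 27)
ring (array([0.62092339, 0.2018546 , 0.08159911]), array([0.0023, 0.0023]))
top 3047 tilt 18.028962768063888 downslope az 169.4602966439417 0.002560036786627267 [ 0.3199873  -0.05953552 -0.12882911]
side 1706 tilt 17.973901551040225 downslope az 169.7685668009473 0.0012345340788299773 [ 0.31925741 -0.05762431 -0.12790458]
rect ((280.7785339355469, 228.7550506591797), (102.59127044677734, 66.32807159423828), 10.007979393005371) [[236, 188], [226, 252], [325, 270], [335, 205]]
top (np.float64(415.34645669291336), np.float64(272.8582677165354), 127)
side (np.float64(305.9590643274854), np.float64(320.5263157894737), 171)
```

Run:
```python
from m1 import *
print(tri([("top",249.3,222.2),("side",337.0,204.9)]))
for z in (.066,.07,.074,.078): print(z,onz(*model("top"),249.3,222.2,z).round(4),onz(*model("side"),337.0,204.9,z).round(4))
C={n:cloud(*model(n),np.load(n+"0.npy")) for n in("top","side")}
print(C["side"][205,337],C["top"][222,250])
for n,u,v in(("top",300,300),("top",360,300-60),("top",200,300),("side",200,300),("side",280,260),("side",290,220)): print(n,C[n][v-3:v+3,u-3:u+3].reshape(-1,3).mean(0).round(4))
```

```text
(array([0.6253036 , 0.20314479, 0.06758812]), array([0.0006, 0.0006]))
0.066 [0.6249 0.2034 0.066 ] [0.6263 0.2052 0.066 ]
0.07 [0.6244 0.2029 0.07  ] [0.6254 0.2001 0.07  ]
0.074 [0.624  0.2025 0.074 ] [0.6245 0.1951 0.074 ]
0.078 [0.6235 0.2021 0.078 ] [0.6235 0.19   0.078 ]
[0.62531696 0.19982719 0.06990685] [0.62505283 0.20133135 0.06882736]
top [0.4328 0.0808 0.0005]
top [ 5.863e-01 -7.410e-02 -2.000e-04]
top [ 4.335e-01  3.371e-01 -2.000e-04]
side [ 0.2754 -0.0349  0.0256]
side [0.4633 0.0917 0.0012]
side [0.5031 0.2423 0.0018]
```

Run:
```python
from m1 import *
C={n:cloud(*model(n),np.load(n+"0.npy")) for n in("top","side")}
yaw=np.radians(-10.3);t=np.radians(18)
xh=np.array([np.cos(yaw),np.sin(yaw),0]);yh=np.array([-np.sin(yaw),np.cos(yaw),0])
n=-np.sin(t)*xh+np.array([0,0,np.cos(t)]);xs=np.cross(yh,n)
mark=np.array([.6247,.2025,.068])
print("n",n,"xs",xs)
for k in C:
    Q=(C[k]-mark)@np.c_[xs,yh,n]
    m=(abs(Q[...,1]+78)<1e9)&(Q[...,1]>-.105)&(Q[...,1]<-.03)&(Q[...,2]>.02)&(Q[...,2]<.25)&(abs(Q[...,0])<.12)
    q=Q[m];v,u=np.nonzero(m);print(k,len(q),u.min(),u.max(),v.min(),v.max(),"y med",np.median(q[:,1]),"x",q[:,0].min(),q[:,0].max(),"z",q[:,2].min(),q[:,2].max())
    pf=np.polyfit(q[:,0],q[:,2],1);print(" angle",np.arctan(-pf[0]), pf, "res",np.std(q[:,2]-np.polyval(pf,q[:,0])), "end",q[np.argsort(q[:,2])[-8:]].round(4).tolist())
    l=(Q[...,1]>-.105)&(Q[...,1]<-.055)&(Q[...,2]>.004)&(Q[...,2]<.02)&(abs(Q[...,0])<.13)
    q=Q[l];
    lo=q[q[:,0]<-.03];hi=q[q[:,0]>.03];
    for a in(lo,hi):
        if len(a):print("  ",len(a),a.min(0).round(4),a.max(0).round(4),np.median(a,0).round(4))
s=ctrl.get_state();print(R.from_quat(s["tcp_rot"]).as_matrix().round(3))
```

```text
n [-0.3040372   0.05525292  0.95105652] xs [ 0.93573028 -0.17005101  0.30901699]
top 274 269 286 202 239 y med -0.07764732059083149 x 0.008719766652853806 0.06995989302194151 z 0.02026221685933485 0.17398058704674685
 angle 1.2251411441085949 [-2.77690988  0.20873292] res 0.005700457825557845 end [[0.0108, -0.0786, 0.1708], [0.0117, -0.083, 0.171], [0.0154, -0.078, 0.1712], [0.0162, -0.0824, 0.1714], [0.0114, -0.0809, 0.1715], [0.0167, -0.0712, 0.1722], [0.0145, -0.0829, 0.1733], [0.0173, -0.0847, 0.174]]
   42 [-0.0766 -0.0946  0.0042] [-0.0636 -0.0607  0.0186] [-0.0686 -0.0792  0.0106]
   80 [ 0.0302 -0.1002  0.0042] [ 0.0789 -0.0601  0.018 ] [ 0.0709 -0.078   0.0124]
side 299 319 362 166 214 y med -0.08297335424144693 x 0.01091515663220151 0.07157699380446673 z 0.020730470234560615 0.17234987673360086
 angle 1.2277646897739918 [-2.79993196  0.21368757] res 0.0057165154516015245 end [[0.0123, -0.0817, 0.1702], [0.0142, -0.0706, 0.1703], [0.015, -0.0875, 0.1707], [0.0173, -0.0845, 0.1707], [0.0169, -0.0725, 0.1708], [0.0153, -0.0852, 0.1718], [0.0177, -0.0826, 0.172], [0.0176, -0.0791, 0.1723]]
   52 [-0.0742 -0.0969  0.004 ] [-0.0615 -0.0594  0.0156] [-0.0671 -0.0797  0.0103]
   79 [ 0.063  -0.0971  0.0045] [ 0.0813 -0.0611  0.0196] [ 0.074  -0.0852  0.0113]
[[-0.96  -0.     0.28 ]
 [-0.28   0.002 -0.96 ]
 [-0.    -1.    -0.002]]
```

```bash
cat >> h.py <<'E'
yaw=np.radians(-10.3);_t=np.radians(18)
xh=np.array([np.cos(yaw),np.sin(yaw),0]);yh=np.array([-np.sin(yaw),np.cos(yaw),0])
n=-np.sin(_t)*xh+np.array([0,0,np.cos(_t)]);xs=np.cross(yh,n)
F=np.c_[xs,yh,n];mark=np.array([.6247,.2025,.068])
RB=np.c_[-xs,-n,-yh]
def W(x,y,z): return mark+F@(np.array([x,y,z])/1000)
def go(p,Rt=None):
    s=ctrl.get_state();R0=R.from_quat(s["tcp_rot"]).as_matrix()
    if Rt is None: Rt=R0
    d=R0.T@(np.asarray(p)-s["eef_pos"])*100;a=R.from_matrix(R0.T@Rt).as_rotvec(degrees=True)
    print("t %.2f pos"%s["time"],s["eef_pos"].round(4),"shift cm",d.round(2),"turn deg",a.round(2),"F",s["contact_force"].round(1),"q",s["qpos"].round(2),"open",round(s["opening"],3))
E
python3 - <<'E'
from h import *
C=cloud(*model("top"),np.load("top0.npy"))
P=C[180:340,540:640].reshape(-1,3);P=P[P[:,2]>.03];print(len(P),P.min(0),P.max(0))
p=W(62,-78,195);print(p);go(p,RB)
E
```

```text
3582 [ 0.38896179 -0.72959148  0.03018101] [0.64771777 0.04008676 1.55866914]
[0.60948145 0.12598812 0.27261507]
t 0.15 pos [ 0.189  -0.6475  0.2302] shift cm [-62.03  -4.1  -62.48] turn deg [ 4.28 26.32 17.68] F [ 0.2 -0.2  0.2] q [-1.44  0.29  1.58  0.    1.28 -0.15] open 0.999
```

Call:
play_rows([
  {"claw": 0, "tx": -1, "ty": -3.5, "tz": -1},
  {"claw": 0, "tx": -3, "ty": -6, "tz": -3},
  {"claw": 0, "tx": -6, "ty": -7, "tz": -6},
  {"claw": 0, "tx": -32, "ty": -7, "tz": -32, "ay": 13},
  {"claw": 0, "tx": -32, "ty": -7, "tz": -32, "ay": 13},
  {"claw": 0, "tx": -32, "ty": -7, "tz": -32, "ay": 13},
  {"claw": 0, "tx": -32, "ty": -7, "tz": -32, "ay": 13},
  {"claw": 0, "tx": -32, "ty": -7, "tz": -32, "ay": 13},
  {"claw": 0, "tx": -32, "ty": -7, "tz": -32, "ay": 13},
  {"claw": 0, "tx": -32, "ty": -7, "tz": -32, "ay": 13},
  {"claw": 0, "tx": -32, "ty": -7, "tz": -32, "ay": 13},
  {"claw": 0, "tx": -32, "ty": -7, "tz": -32, "ay": 13},
])

```text
invalid input at $.steps[0]: expected keys claw, tx, ty, tz, ax, ay, az
```

Run:
```python
from h import *
go(W(62,-78,195),RB)
```

```text
t 0.15 pos [ 0.189  -0.6475  0.2302] shift cm [-62.03  -4.1  -62.48] turn deg [ 4.28 26.32 17.68] F [ 0.2 -0.2  0.2] q [-1.44  0.29  1.58  0.    1.28 -0.15] open 0.999
```

Call:
play_rows([
  {"claw": 0, "tx": -1, "ty": -3.5, "tz": -1, "ax": 0, "ay": 0, "az": 0},
  {"claw": 0, "tx": -3, "ty": -6, "tz": -3, "ax": 0, "ay": 0, "az": 0},
  {"claw": 0, "tx": -6, "ty": -7, "tz": -6, "ax": 0, "ay": 0, "az": 0},
  {"claw": 0, "tx": -32, "ty": -7, "tz": -32, "ax": 0, "ay": 13, "az": 0},
  {"claw": 0, "tx": -32, "ty": -7, "tz": -32, "ax": 0, "ay": 13, "az": 0},
  {"claw": 0, "tx": -32, "ty": -7, "tz": -32, "ax": 0, "ay": 13, "az": 0},
  {"claw": 0, "tx": -32, "ty": -7, "tz": -32, "ax": 0, "ay": 13, "az": 0},
  {"claw": 0, "tx": -32, "ty": -7, "tz": -32, "ax": 0, "ay": 13, "az": 0},
  {"claw": 0, "tx": -32, "ty": -7, "tz": -32, "ax": 0, "ay": 13, "az": 0},
  {"claw": 0, "tx": -32, "ty": -7, "tz": -32, "ax": 0, "ay": 13, "az": 0},
  {"claw": 0, "tx": -32, "ty": -7, "tz": -32, "ax": 0, "ay": 13, "az": 0},
  {"claw": 0, "tx": -32, "ty": -7, "tz": -32, "ax": 0, "ay": 13, "az": 0},
])

```text
time: 1.15
eef_pos: [0.4072, -0.2487, 0.3012]
tcp_rot: [-0.02, 0.707, -0.707, 0.02]
contact_force: [0.3, 0.2, 0.4]
opening: -0.001
```

Run:
```python
from h import *
go(W(62,-78,195),RB)
```

```text
t 1.15 pos [ 0.4072 -0.2487  0.3012] shift cm [-22.34   2.87 -36.25] turn deg [ 2.15 13.47 17.9 ] F [0.3 0.2 0.4] q [-0.76 -0.21  1.96  0.    1.39  0.75] open -0.001
```

Run:
```python
from h import *
K,T=model("wrist");s=ctrl.get_state();p,d=cams.read_camera("wrist");cv2.imwrite("pics/w1.png",p);np.savez("w1.npz",d=d,T=T,K=K);print(s["dq"].round(3))
```

```text
[ 0.878 -0.078  0.065 -0.009  0.005  0.867]
```

View pics/w1.png

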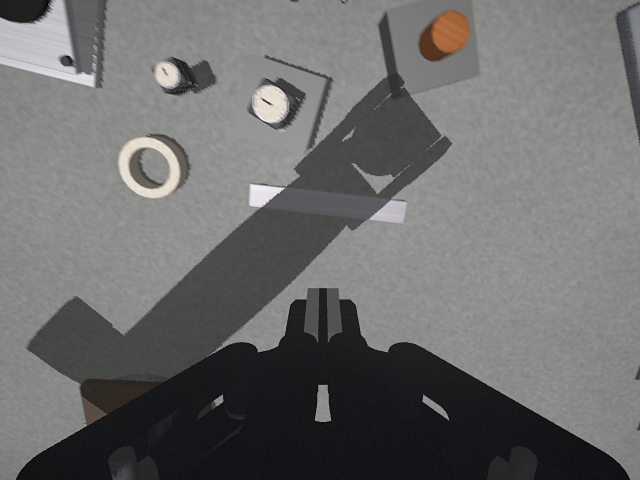

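Call:
play_rows([
  {"claw": 0, "tx": -4, "ty": 0, "tz": -1, "ax": 0, "ay": 0, "az": 5},
  {"claw": 0, "tx": -22.3, "ty": 2.9, "tz": -36.2, "ax": 2.15, "ay": 13.5, "az": 17.9},
  {"claw": 0, "tx": -22.3, "ty": 2.9, "tz": -36.2, "ax": 2.15, "ay": 13.5, "az": 17.9},
  {"claw": 0, "tx": -22.3, "ty": 2.9, "tz": -36.2, "ax": 2.15, "ay": 13.5, "az": 17.9},
  {"claw": 0, "tx": -22.3, "ty": 2.9, "tz": -36.2, "ax": 2.15, "ay": 13.5, "az": 17.9},
  {"claw": 0, "tx": -22.3, "ty": 2.9, "tz": -36.2, "ax": 2.15, "ay": 13.5, "az": 17.9},
  {"claw": 0, "tx": -22.3, "ty": 2.9, "tz": -36.2, "ax": 2.15, "ay": 13.5, "az": 17.9},
  {"claw": 0, "tx": -22.3, "ty": 2.9, "tz": -36.2, "ax": 2.15, "ay": 13.5, "az": 17.9},
  {"claw": 0, "tx": -22.3, "ty": 2.9, "tz": -36.2, "ax": 2.15, "ay": 13.5, "az": 17.9},
  {"claw": 0, "tx": -22.3, "ty": 2.9, "tz": -36.2, "ax": 2.15, "ay": 13.5, "az": 17.9},
  {"claw": 0, "tx": -22.3, "ty": 2.9, "tz": -36.2, "ax": 2.15, "ay": 13.5, "az": 17.9},
  {"claw": 0, "tx": -22.3, "ty": 2.9, "tz": -36.2, "ax": 2.15, "ay": 13.5, "az": 17.9},
])

```text
time: 2.2
eef_pos: [0.6091, 0.127, 0.2709]
tcp_rot: [-0.171, -0.686, 0.705, -0.048]
contact_force: [-1.2, -0.4, -0.4]
opening: 0.002
```

Run:
```python
from h import *
go(W(62,-78,195),RB)
K,T=model("wrist");p,d=cams.read_camera("wrist");cv2.imwrite("pics/w2.png",p);np.savez("w2.npz",d=d,T=T,K=K)
p,d=cams.read_camera("side");cv2.imwrite("pics/s2.png",p[100:330,200:480])
```

```text
t 2.20 pos [0.6091 0.127  0.2709] shift cm [-0.1  -0.14  0.09] turn deg [0.1  0.21 0.12] F [-1.2 -0.4 -0.4] q [ 0.07 -0.01  1.85 -0.09  0.99  1.86] open 0.002
```

View pics/w2.png

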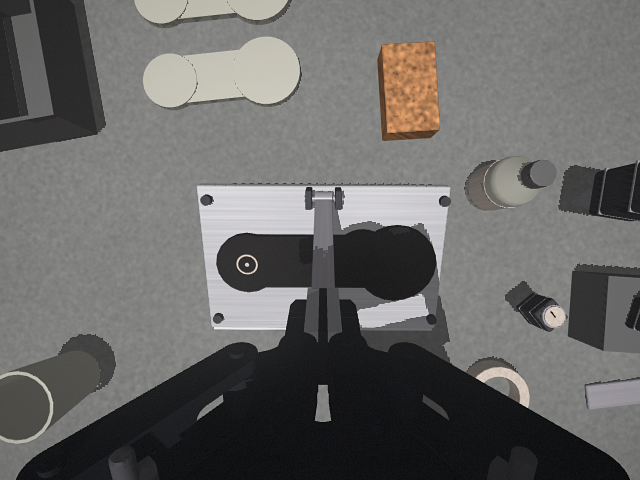

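View pics/s2.png

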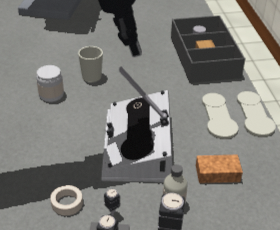

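```bash
cat > m2.py <<'E'
from h import *
import sys
def ringm(tag,box):
    p=cv2.imread(f"pics/{tag}.png");z=np.load(f"{tag}.npz");x0,x1,y0,y1=box
    m=(p[y0:y1,x0:x1].min(2)>110).astype(np.uint8);v,u=np.nonzero(m);uc,vc=u.min()/2+u.max()/2+x0,v.min()/2+v.max()/2+y0
    o,r=ray(z["K"],z["T"],uc,vc)
    # intersect with sole plane through nominal height, normal n
    P=o+r*(((mark-o)@n)/(r@n));c=cloud(z["K"],z["T"],z["d"])
    print(tag,(uc,vc),len(u),"plane",P.round(4),"depth",c[int(vc),int(uc)].round(4))
    return z,c,p
if __name__=="__main__":
    z,c,p=ringm("w2",(233,261,251,279))
    Q=(c-mark)@F
    m=(p.min(2)>190);m[:180]=0;m[330:]=0;m[:,:195]=0;m[:,455:]=0
    P=c[m&(abs(Q[...,2]+.008)<.006)]
    A=np.c_[P[:,:2],np.ones(len(P))];k=np.linalg.lstsq(A,P[:,2],rcond=None)[0];nn=np.r_[-k[:2],1];nn/=np.linalg.norm(nn)
    print("tilt",np.degrees(np.arccos(nn[2])),"az",np.degrees(np.arctan2(nn[1],nn[0])),"plate z off (mm)",np.median((P-mark)@n)*1000)
    s=(abs(Q[...,0]-.05)<.06)&(abs(Q[...,1]+.078)<.03)&(Q[...,2]>.03)
    q=Q[s];print("bar",len(q),np.median(q,0))
    mm=np.zeros(p.shape[:2],bool);mm[210:300,300:350]=1
    q=Q[mm&(Q[...,2]>.02)];print(np.median(q,0),q.min(0),q.max(0))
E
python3 m2.py
```

```text
w2 (np.float64(246.5), np.float64(264.0)) 129 plane [0.6249 0.2032 0.068 ] depth [0.6251 0.2034 0.0693]
tilt 17.961508152122523 az 169.55885915861518 plate z off (mm) -8.642559469902533
bar 33594 [ 0.07273861 -0.07763786  0.26289909]
[ 0.04954005 -0.07724969  0.09276531] [ 0.03251182 -0.08840286  0.02759561] [ 0.14063419 -0.06749358  0.33581112]
```

```bash
sed -i 's/mark=np.array(.*/mark=np.array([.6250,.2032,.0683])/' h.py
cat >> h.py <<'E'
RV=np.c_[-xh,[0,0,-1],-yh]
def pts(L,Rt):
    s=ctrl.get_state();R0=R.from_quat(s["tcp_rot"]).as_matrix()
    print("t",s["time"],"TCP in F mm",((s["eef_pos"]-mark)@F*1000).round(1),"F",s["contact_force"].round(1),"turn",R.from_matrix(R0.T@Rt).as_rotvec(degrees=True).round(1))
    for l in L: print(l,(R0.T@(W(*l)-s["eef_pos"])*100).round(1))
E
python3 - <<'E'
from h import *
pts([(62,-78,165),(45,-78,161),(30.5,-78,157.1),(-3.6,-78,141.2)],RV)
E
```

```text
t 2.3 TCP in F mm [ 60.7 -81.2 193.8] F [-0.2  0.4  0.9] turn [ -0.1   0.1 -17.9]
(62, -78, 165) [-0.1  2.9 -0.3]
(45, -78, 161) [ 1.6  3.3 -0.3]
(30.5, -78, 157.1) [ 3.   3.7 -0.3]
(-3.6, -78, 141.2) [ 6.4  5.3 -0.3]
```

Call:
play_rows([
  {"claw": 0, "tx": -0.1, "ty": 1, "tz": -0.3, "ax": 0, "ay": 0, "az": -7},
  {"claw": 0, "tx": -0.1, "ty": 2, "tz": -0.3, "ax": 0, "ay": 0, "az": -14},
  {"claw": 0, "tx": -0.1, "ty": 2.9, "tz": -0.3, "ax": 0, "ay": 0, "az": -17.9},
  {"claw": 0, "tx": 0.8, "ty": 3.1, "tz": -0.3, "ax": 0, "ay": 0, "az": -17.9},
  {"claw": 0, "tx": 1.6, "ty": 3.3, "tz": -0.3, "ax": 0, "ay": 0, "az": -17.9},
  {"claw": 0, "tx": 2.3, "ty": 3.5, "tz": -0.3, "ax": 0, "ay": 0, "az": -17.9},
  {"claw": 0, "tx": 3.0, "ty": 3.7, "tz": -0.3, "ax": 0, "ay": 0, "az": -17.9},
  {"claw": 0, "tx": 4.1, "ty": 4.2, "tz": -0.3, "ax": 0, "ay": 0, "az": -17.9},
  {"claw": 0, "tx": 5.2, "ty": 4.7, "tz": -0.3, "ax": 0, "ay": 0, "az": -17.9},
  {"claw": 0, "tx": 6.4, "ty": 5.3, "tz": -0.3, "ax": 0, "ay": 0, "az": -17.9},
  {"claw": 0, "tx": 6.4, "ty": 5.3, "tz": -0.3, "ax": 0, "ay": 0, "az": -17.9},
])

```text
time: 3.22
eef_pos: [0.5623, 0.1343, 0.2008]
tcp_rot: [-0.063, -0.704, 0.704, 0.064]
contact_force: [-0.7, -0.1, -0.9]
opening: 0.002
```

Run:
```python
from h import *
pts([(-3.6,-78,141.2),(-29.6,-78,121.3),(-51.2,-78,96.7),(-70,-78,69.4),(-76.6,-78,55.8),(-83,-78,40.7),(-87.4,-78,26.4)],RV)
p,d=cams.read_camera("side");cv2.imwrite("pics/s3.png",cv2.resize(p[100:300,260:460],None,fx=3,fy=3))
```

```text
t 3.2167 TCP in F mm [ -6.  -79.  141.2] F [-0.7 -0.1 -0.9] turn [-0.   0.   0.1]
(-3.6, -78, 141.2) [-0.2 -0.1 -0.1]
(-29.6, -78, 121.3) [ 1.6  2.6 -0.1]
(-51.2, -78, 96.7) [ 2.9  5.6 -0.1]
(-70, -78, 69.4) [ 3.9  8.8 -0.1]
(-76.6, -78, 55.8) [ 4.1 10.3 -0.1]
(-83, -78, 40.7) [ 4.2 11.9 -0.1]
(-87.4, -78, 26.4) [ 4.2 13.4 -0.1]
```

View pics/s3.png

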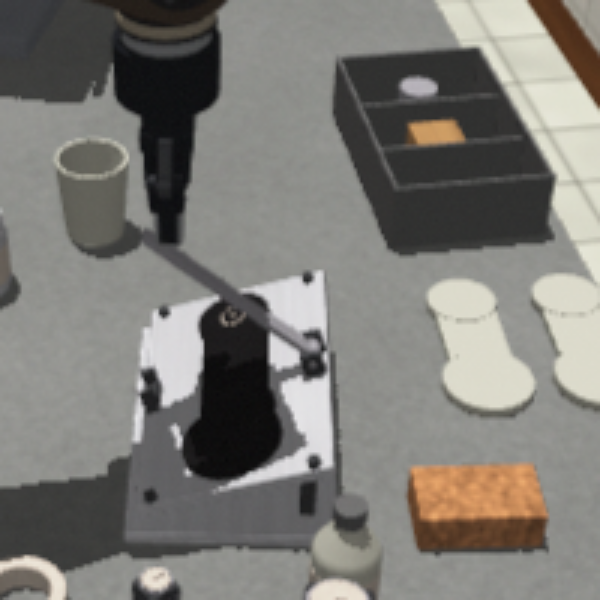

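The side crop shows the bar already lower, with the closed fingertip at crop (170,240) pushing near the bar end (145,235). I continue along the arc.

Call:
play_rows([
  {"claw": 0, "tx": 0.8, "ty": 1.3, "tz": -0.1, "ax": 0, "ay": 0, "az": 0},
  {"claw": 0, "tx": 1.6, "ty": 2.6, "tz": -0.1, "ax": 0, "ay": 0, "az": 0},
  {"claw": 0, "tx": 2.3, "ty": 4.1, "tz": -0.1, "ax": 0, "ay": 0, "az": 0},
  {"claw": 0, "tx": 2.9, "ty": 5.6, "tz": -0.1, "ax": 0, "ay": 0, "az": 0},
  {"claw": 0, "tx": 3.4, "ty": 7.2, "tz": -0.1, "ax": 0, "ay": 0, "az": 0},
  {"claw": 0, "tx": 3.9, "ty": 8.8, "tz": -0.1, "ax": 0, "ay": 0, "az": 0},
  {"claw": 0, "tx": 4.1, "ty": 10.3, "tz": -0.1, "ax": 0, "ay": 0, "az": 0},
  {"claw": 0, "tx": 4.2, "ty": 11.9, "tz": -0.1, "ax": 0, "ay": 0, "az": 0},
  {"claw": 0, "tx": 4.2, "ty": 13.4, "tz": -0.1, "ax": 0, "ay": 0, "az": 0},
  {"claw": 0, "tx": 4.2, "ty": 13.4, "tz": -0.1, "ax": 0, "ay": 0, "az": 0},
])

```text
time: 4.1
eef_pos: [0.523, 0.1422, 0.0662]
tcp_rot: [-0.063, -0.704, 0.705, 0.064]
contact_force: [-0.9, 0.4, -0.6]
opening: -0.001
```

Run:
```python
from h import *
pts([(-89.5,-78,15),(-89.5,-78,11.4),(-89.5,-78,8)],RV)
p,d=cams.read_camera("side");cv2.imwrite("pics/s4.png",cv2.resize(p[150:300,260:410],None,fx=4,fy=4))
```

```text
t 4.1 TCP in F mm [-85.8 -78.3  25.7] F [-0.9  0.4 -0.6] turn [-0.1 -0.   0.1]
(-89.5, -78, 15) [ 0.   1.1 -0. ]
(-89.5, -78, 11.4) [-0.1  1.5 -0. ]
(-89.5, -78, 8) [-0.2  1.8 -0. ]
```

View pics/s4.png

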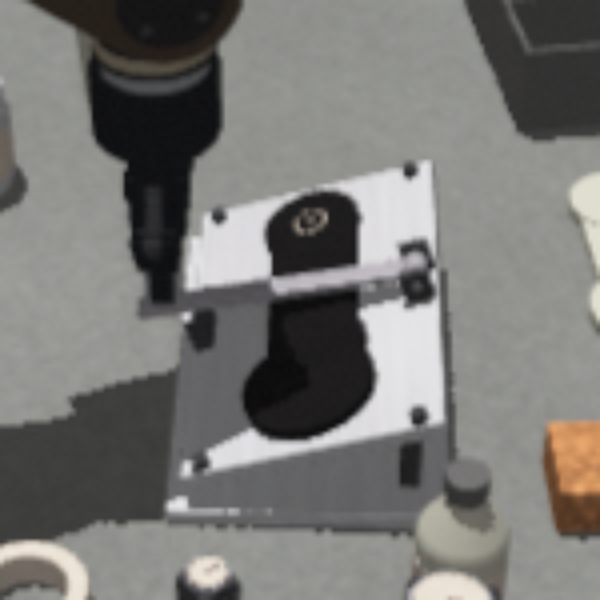

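The bar is nearly down (crop (150,300) to (410,262)), with the fingertip on its overhang. I finish closing slowly.

Call:
play_rows([
  {"claw": 0, "tx": 0, "ty": 0.6, "tz": 0, "ax": 0, "ay": 0, "az": 0},
  {"claw": 0, "tx": 0, "ty": 1.0, "tz": 0, "ax": 0, "ay": 0, "az": 0},
  {"claw": 0, "tx": 0, "ty": 1.3, "tz": 0, "ax": 0, "ay": 0, "az": 0},
  {"claw": 0, "tx": 0, "ty": 1.5, "tz": 0, "ax": 0, "ay": 0, "az": 0},
  {"claw": 0, "tx": 0, "ty": 1.5, "tz": 0, "ax": 0, "ay": 0, "az": 0},
])

```text
time: 4.57
eef_pos: [0.5246, 0.1423, 0.0531]
tcp_rot: [-0.064, -0.704, 0.704, 0.063]
contact_force: [0.5, 1.0, 0.8]
opening: -0.002
```

Call:
play_rows([
  {"claw": 0, "tx": 0, "ty": 0.15, "tz": 0, "ax": 0, "ay": 0, "az": 0},
  {"claw": 0, "tx": 0, "ty": 0.2, "tz": 0, "ax": 0, "ay": 0, "az": 0},
])

```text
time: 4.73
eef_pos: [0.5247, 0.1423, 0.0512]
tcp_rot: [-0.064, -0.704, 0.704, 0.063]
contact_force: [-1.0, 0.4, 1.3]
opening: -0.005
```

Call:
play_rows([
  {"claw": 0, "tx": 0, "ty": 0.15, "tz": 0, "ax": 0, "ay": 0, "az": 0},
  {"claw": 0, "tx": 0, "ty": 0.2, "tz": 0, "ax": 0, "ay": 0, "az": 0},
])

```text
time: 4.9
eef_pos: [0.525, 0.1423, 0.0497]
tcp_rot: [-0.065, -0.704, 0.704, 0.063]
contact_force: [-0.8, -0.2, 4.9]
opening: -0.006
```

Call:
play_rows([
  {"claw": 0, "tx": 0, "ty": 0.1, "tz": 0, "ax": 0, "ay": 0, "az": 0},
  {"claw": 0, "tx": 0, "ty": 0.15, "tz": 0, "ax": 0, "ay": 0, "az": 0},
])

```text
time: 5.07
eef_pos: [0.5251, 0.1424, 0.0494]
tcp_rot: [-0.064, -0.704, 0.704, 0.063]
contact_force: [-4.6, -0.3, 11.5]
opening: 0.003
```

Run:
```python
from h import *
p,d=cams.read_camera("side");cv2.imwrite("pics/s5.png",cv2.resize(p[150:300,260:410],None,fx=4,fy=4))
print("top",onz(*model("top"),415.3,272.9,.111),"side",onz(*model("side"),307,322.5,.111))
p=cv2.imread("pics/w1.png");z=np.load("w1.npz")
m=(p[80:128,248:295].min(2)>170).astype(np.uint8);c=max(cv2.findContours(m,0,2)[0],key=cv2.contourArea);(u,v),_,_=cv2.fitEllipse(c)
print("w1",u+248,v+80,onz(z["K"],z["T"],u+248,v+80,.111))
go((.44,-.2,.26),RV)
```

```text
top [ 0.49691577 -0.19792515  0.111     ] side [ 0.49797427 -0.20404344  0.111     ]
w1 269.55940437316895 103.48714447021484 [ 0.49810316 -0.19684766  0.111     ]
t 5.12 pos [0.5251 0.1423 0.0494] shift cm [  2.19 -21.04  35.22] turn deg [-0.03 -0.04 -0.09] F [-4.6 -0.6 10.4] q [ 0.08  0.23  2.02 -0.    0.9   1.83] open -0.0
```

View pics/s5.png

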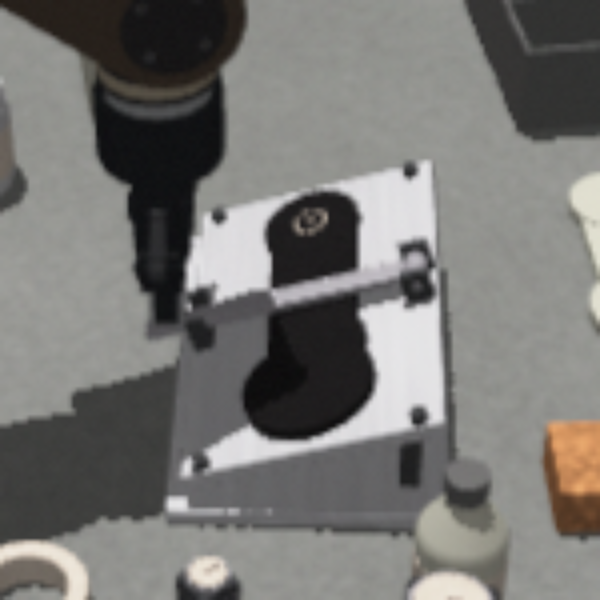

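Bar lies between the prongs, seated. Lift straight up and go to above the gauge.

Call:
play_rows([
  {"claw": 0, "tx": 0, "ty": -4, "tz": 0, "ax": 0, "ay": 0, "az": 0},
  {"claw": 0, "tx": 0, "ty": -8, "tz": 0, "ax": 0, "ay": 0, "az": 0},
  {"claw": 0, "tx": 0.5, "ty": -12, "tz": 1, "ax": 0, "ay": 0, "az": 0},
  {"claw": 8.5, "tx": 0, "ty": -21, "tz": 34, "ax": 0, "ay": 0, "az": 0},
  {"claw": 8.5, "tx": -3, "ty": -21, "tz": 34, "ax": 0, "ay": 0, "az": 0},
  {"claw": 8.5, "tx": -3, "ty": -21, "tz": 34, "ax": 0, "ay": 0, "az": 0},
  {"claw": 8.5, "tx": -3, "ty": -21, "tz": 34, "ax": 0, "ay": 0, "az": 0},
  {"claw": 8.5, "tx": -3, "ty": -21, "tz": 34, "ax": 0, "ay": 0, "az": 0},
  {"claw": 8.5, "tx": -3, "ty": -21, "tz": 34, "ax": 0, "ay": 0, "az": 0},
  {"claw": 8.5, "tx": -3, "ty": -21, "tz": 34, "ax": 0, "ay": 0, "az": 0},
  {"claw": 8.5, "tx": -3, "ty": -21, "tz": 34, "ax": 0, "ay": 0, "az": 0},
  {"claw": 8.5, "tx": -3, "ty": -21, "tz": 34, "ax": 0, "ay": 0, "az": 0},
])

```text
time: 6.12
eef_pos: [0.4925, -0.2026, 0.2597]
tcp_rot: [-0.067, -0.703, 0.705, 0.064]
contact_force: [0.2, 0.5, -0.2]
opening: 0.998
```

Call:
play_rows([
  {"claw": 8.5, "tx": 0, "ty": 0, "tz": 0, "ax": 0, "ay": 0, "az": 0},
  {"claw": 8.5, "tx": 0, "ty": 0, "tz": 0, "ax": 0, "ay": 0, "az": 0},
])

```text
time: 6.28
eef_pos: [0.4923, -0.1973, 0.2571]
tcp_rot: [0.064, 0.705, -0.704, -0.064]
contact_force: [-0.4, -0.5, -0.8]
opening: 0.992
```

Run:
```python
from h import *
K,T=model("wrist");p,d=cams.read_camera("wrist");cv2.imwrite("pics/w3.png",p);np.savez("w3.npz",d=d,T=T,K=K)
go((.49,-.2,.26),RV)
```

```text
t 6.33 pos [ 0.4922 -0.1963  0.2567] shift cm [ 0.15 -0.33  0.4 ] turn deg [ 0.07 -0.04  0.01] F [ 0.9 -0.  -0.7] q [-0.57 -0.06  1.9   0.    1.29  1.18] open 0.995
```

View pics/w3.png

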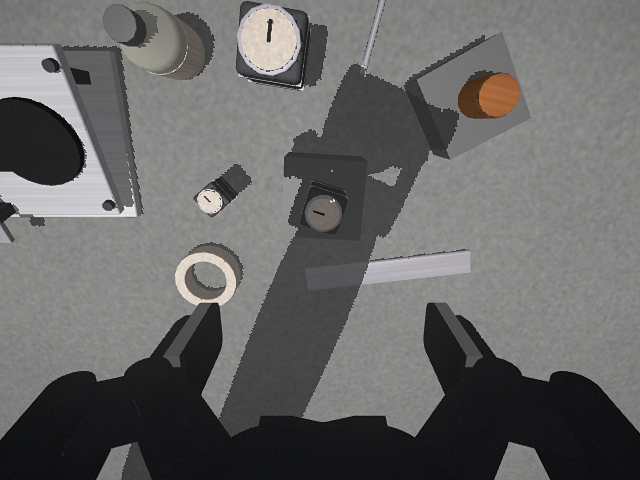

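The gauge sits in the arm's shadow at (323,210). I need its yaw, so I zoom in.

Run:
```python
from h import *
p=cv2.imread("pics/w3.png");c=cv2.resize(p[170:250,280:370],None,fx=6,fy=6,interpolation=cv2.INTER_CUBIC)
c=np.clip((c.astype(float)/150)**.5*255,0,255).astype(np.uint8);cv2.imwrite("pics/w3c.png",c)
for tag,b in(("w3",(285,365,165,245)),("w1",(235,320,60,140))):
    z=np.load(tag+".npz");C=cloud(z["K"],z["T"],z["d"]);x0,x1,y0,y1=b
    Q=C[y0:y1,x0:x1].reshape(-1,3);H=Q[(Q[:,2]>.085)&(Q[:,2]<.125)]
    print(tag,len(H),H.mean(0).round(4),"z",np.percentile(H[:,2],[5,50,95]).round(4))
    r=cv2.minAreaRect((H[:,:2]*1000).astype(np.float32));print(r)
C=cloud(*model("top"),np.load("top0.npy"));Q=C[250:295,395:435].reshape(-1,3);H=Q[(Q[:,2]>.085)&(Q[:,2]<.125)];print("top",len(H),cv2.minAreaRect((H[:,:2]*1000).astype(np.float32)))
```

```text
w3 1643 [ 0.5002 -0.1992  0.1072] z [0.0944 0.1097 0.1116]
((497.2953796386719, -198.46578979492188), (34.23482131958008, 34.752254486083984), 61.4831657409668)
w1 1549 [ 0.4969 -0.1999  0.1078] z [0.1012 0.1098 0.1115]
((496.98883056640625, -198.6322784423828), (34.420982360839844, 34.542755126953125), 61.60723114013672)
top 222 ((496.9931945800781, -198.52523803710938), (35.04929733276367, 34.377708435058594), 60.734310150146484)
```

View pics/w3c.png

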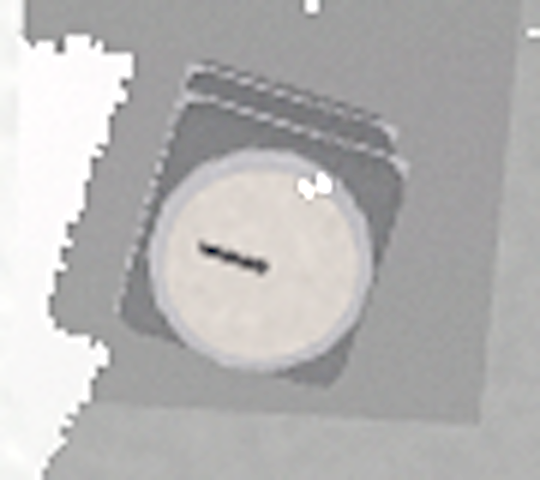

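Three views agree: gauge centre (0.497,-0.1985), 34 mm square, sides at 61.4°. Align and descend.

```bash
cat >> h.py <<'E'
_a=np.radians(61.4-180);zg=np.array([np.cos(_a),np.sin(_a),0]);RG=np.c_[np.cross([0,0,-1],zg),[0,0,-1],zg]
E
python3 - <<'E'
from h import *
go((.4971,-.1985,.16),RG)
go((.4971,-.1985,.065),RG)
E
```

```text
t 6.33 pos [ 0.4922 -0.1963  0.2567] shift cm [-0.52  9.67  0.14] turn deg [ 0.07 18.26  0.02] F [ 0.9 -0.  -0.7] q [-0.57 -0.06  1.9   0.    1.29  1.18] open 0.995
t 6.33 pos [ 0.4922 -0.1963  0.2567] shift cm [-0.52 19.17  0.15] turn deg [ 0.07 18.26  0.02] F [ 0.9 -0.  -0.7] q [-0.57 -0.06  1.9   0.    1.29  1.18] open 0.995
```

Call:
play_rows([
  {"claw": 8.5, "tx": -0.5, "ty": 3, "tz": 0.14, "ax": 0, "ay": 7, "az": 0},
  {"claw": 8.5, "tx": -0.5, "ty": 6, "tz": 0.14, "ax": 0, "ay": 14, "az": 0},
  {"claw": 8.5, "tx": -0.5, "ty": 9, "tz": 0.14, "ax": 0, "ay": 18.3, "az": 0},
  {"claw": 8.5, "tx": -0.5, "ty": 9.7, "tz": 0.14, "ax": 0, "ay": 18.3, "az": 0},
  {"claw": 8.5, "tx": -0.5, "ty": 9.7, "tz": 0.14, "ax": 0, "ay": 18.3, "az": 0},
  {"claw": 8.5, "tx": -0.5, "ty": 9.7, "tz": 0.14, "ax": 0, "ay": 18.3, "az": 0},
])

```text
time: 6.83
eef_pos: [0.4978, -0.1987, 0.1611]
tcp_rot: [0.174, 0.685, -0.685, -0.173]
contact_force: [0.3, 0.5, 1.2]
opening: 0.997
```

Run:
```python
from h import *
go((.4971,-.1985,.065),RG)
```

```text
t 6.83 pos [ 0.4978 -0.1987  0.1611] shift cm [0.08 9.61 0.02] turn deg [ 0.02  0.15 -0.07] F [0.3 0.5 1.2] q [-0.57  0.05  1.98  0.    1.11  1.5 ] open 0.997
```

Call:
play_rows([
  {"claw": 8.5, "tx": 0.08, "ty": 3, "tz": 0, "ax": 0, "ay": 0.1, "az": 0},
  {"claw": 8.5, "tx": 0.08, "ty": 6, "tz": 0, "ax": 0, "ay": 0.1, "az": 0},
  {"claw": 8.5, "tx": 0.08, "ty": 8.5, "tz": 0, "ax": 0, "ay": 0.1, "az": 0},
  {"claw": 8.5, "tx": 0.08, "ty": 9.6, "tz": 0, "ax": 0, "ay": 0.1, "az": 0},
  {"claw": 8.5, "tx": 0.08, "ty": 9.6, "tz": 0, "ax": 0, "ay": 0.1, "az": 0},
  {"claw": 8.5, "tx": 0.08, "ty": 9.6, "tz": 0, "ax": 0, "ay": 0.1, "az": 0},
])

```text
time: 7.33
eef_pos: [0.498, -0.1999, 0.0664]
tcp_rot: [-0.177, -0.685, 0.685, 0.174]
contact_force: [-0.1, 0.0, -0.2]
opening: 0.996
```

Run:
```python
from h import *
go((.4971,-.1985,.065),RG)
K,T=model("wrist");p,d=cams.read_camera("wrist");cv2.imwrite("pics/w4.png",p)
```

```text
t 7.33 pos [ 0.498  -0.1999  0.0664] shift cm [ 0.15  0.13 -0.08] turn deg [ 0.01 -0.1  -0.21] F [-0.1  0.  -0.2] q [-0.57  0.18  2.03  0.    0.92  1.5 ] open 0.996
```

View pics/w4.png

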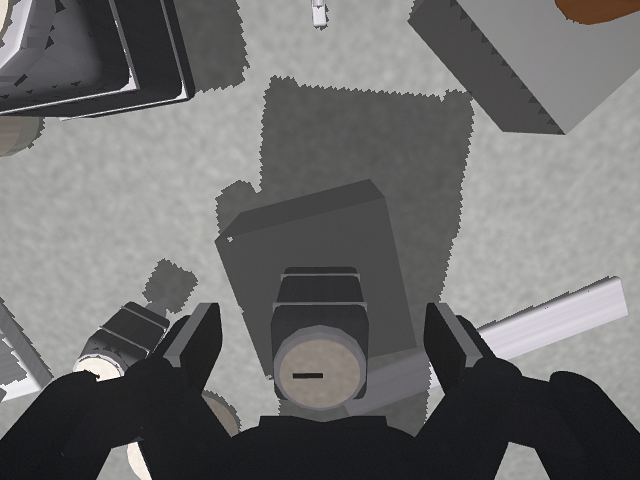

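Gauge is centred between the pads at (320,350) and square to them. Closing.

Call:
play_rows([
  {"claw": 3, "tx": 0.1, "ty": 0.1, "tz": 0, "ax": 0, "ay": 0, "az": 0},
  {"claw": 3, "tx": 0.1, "ty": 0.1, "tz": 0, "ax": 0, "ay": 0, "az": 0},
  {"claw": 3, "tx": 0.1, "ty": 0.1, "tz": 0, "ax": 0, "ay": 0, "az": 0},
  {"claw": 3, "tx": 0.1, "ty": 0.1, "tz": 0, "ax": 0, "ay": 0, "az": 0},
  {"claw": 3, "tx": 0.1, "ty": 0.1, "tz": 0, "ax": 0, "ay": 0, "az": 0},
  {"claw": 3, "tx": 0.1, "ty": 0.1, "tz": 0, "ax": 0, "ay": 0, "az": 0},
  {"claw": 3, "tx": 0.1, "ty": 0.1, "tz": 0, "ax": 0, "ay": 0, "az": 0},
], grip_force=50)

```text
time: 7.97
eef_pos: [0.4966, -0.1992, 0.0646]
tcp_rot: [-0.177, -0.685, 0.685, 0.175]
contact_force: [-0.3, 1.0, 5.3]
opening: 0.394
```

Call:
play_rows([
  {"claw": 3, "tx": 0, "ty": 0, "tz": 0, "ax": 0, "ay": 0, "az": 0},
  {"claw": 3, "tx": 0, "ty": 0, "tz": 0, "ax": 0, "ay": 0, "az": 0},
])

```text
time: 8.13
eef_pos: [0.4966, -0.1993, 0.0646]
tcp_rot: [-0.177, -0.685, 0.685, 0.175]
contact_force: [-1.2, 0.8, 5.9]
opening: 0.392
```

Call:
play_rows([
  {"claw": 3, "tx": 0, "ty": -1, "tz": 0, "ax": 0, "ay": 0, "az": 0},
  {"claw": 3, "tx": 0, "ty": -3, "tz": 0, "ax": 0, "ay": 0, "az": 0},
  {"claw": 3, "tx": 0, "ty": -5.5, "tz": 0, "ax": 0, "ay": 0, "az": 0},
  {"claw": 3, "tx": 0, "ty": -8.5, "tz": 0, "ax": 0, "ay": 0, "az": 0},
  {"claw": 3, "tx": 0, "ty": -12, "tz": 0, "ax": 0, "ay": 0, "az": 0},
  {"claw": 3, "tx": 0, "ty": -15, "tz": 0, "ax": 0, "ay": 0, "az": 0},
  {"claw": 3, "tx": 0, "ty": -15, "tz": 0, "ax": 0, "ay": 0, "az": 0},
  {"claw": 3, "tx": 0, "ty": -15, "tz": 0, "ax": 0, "ay": 0, "az": 0},
])

```text
time: 8.8
eef_pos: [0.4963, -0.1993, 0.2153]
tcp_rot: [-0.177, -0.684, 0.685, 0.174]
contact_force: [0.1, 0.2, -3.6]
opening: 0.394
```

Run:
```python
from h import *
K,T=model("wrist");p,d=cams.read_camera("wrist");cv2.imwrite("pics/w5.png",p);np.savez("w5.npz",d=d,T=T,K=K)
p,d=cams.read_camera("side");cv2.imwrite("pics/s6.png",p);np.save("s6.npy",d)
print((mark+n*.110).round(4));go(mark+n*.110,RB)
```

```text
[0.5916 0.2093 0.1729]
t 8.90 pos [ 0.4944 -0.1981  0.2114] shift cm [ 11.08   3.89 -40.39] turn deg [ -2.85 -18.32  17.99] F [-0.4  0.4 -3. ] q [-0.57 -0.01  1.94  0.    1.21  1.5 ] open 0.387
```

View pics/w5.png

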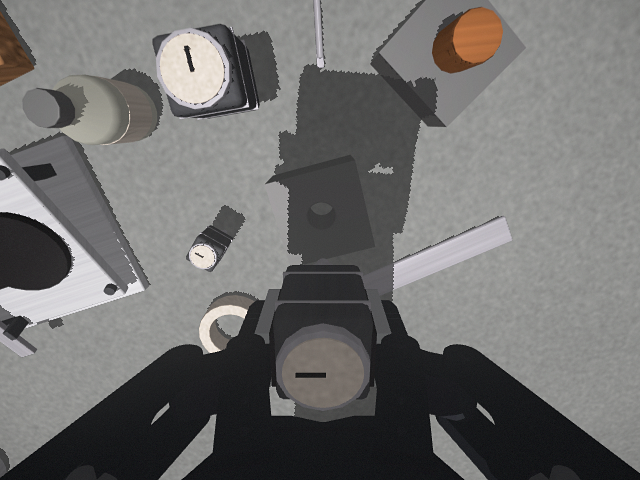

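View pics/s6.png

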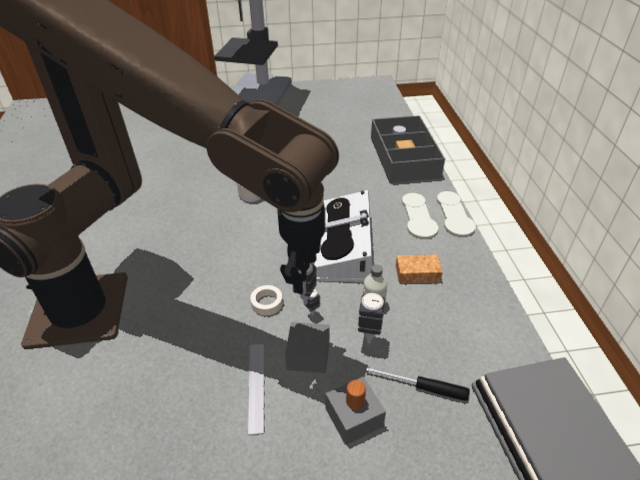

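Gauge is in the grip, the stand is empty, and the dial is at (322,367). I check the grasp depth and squareness from the wrist depth.

```bash
cat > gr.py <<'E'
from h import *
import sys
def chk(tag):
    z=np.load(tag+".npz");p=cv2.imread(f"pics/{tag}.png");M=np.array(cams.camera_model("wrist")["tool_from_camera"])
    C=cloud(z["K"],M,z["d"])
    m=np.zeros(p.shape[:2],np.uint8);cv2.circle(m,(322,367),36,1,-1)
    Q=C[m>0];A=np.c_[Q[:,0],Q[:,2],np.ones(len(Q))];c=np.linalg.lstsq(A,Q[:,1],rcond=None)[0];r=Q[:,1]-A@c;Q=Q[abs(r)<.002];A=A[abs(r)<.002];c=np.linalg.lstsq(A,Q[:,1],rcond=None)[0]
    print("dial y",np.median(Q[:,1]).round(4),"centre",Q.mean(0).round(4),"slopes deg x,z",np.degrees(np.arctan(c[:2])).round(2))
chk(sys.argv[1])
E
python3 gr.py w5
```

```text
dial y -0.046 centre [-0.0027 -0.046  -0.0001] slopes deg x,z [3.05 0.14]
```

Run:
```python
from h import *
z=np.load("w5.npz");p=cv2.imread("pics/w5.png");M=np.array(cams.camera_model("wrist")["tool_from_camera"])
C=cloud(z["K"],M,z["d"]);Wd=cloud(z["K"],z["T"],z["d"])
g=p.max(2).astype(int)
m=np.zeros(g.shape,bool);m[130:270,160:560]=1
m&=abs(Wd[...,2])<.012
Q=C[m]
for it in range(4):
    A=np.c_[Q[:,0],Q[:,2],np.ones(len(Q))];c=np.linalg.lstsq(A,Q[:,1],rcond=None)[0];r=Q[:,1]-A@c;Q=Q[abs(r)<.004]
print("table slopes",np.degrees(np.arctan(c[:2])),c[2],r.std())
print("tool y axis",R.from_quat(ctrl.get_state()["tcp_rot"]).as_matrix().round(4).tolist())
# dial ellipse and profile along rows
hsv=(p[320:415,270:375].min(2)>75).astype(np.uint8)
c=max(cv2.findContours(hsv,0,2)[0],key=cv2.contourArea);print("ellipse",cv2.fitEllipse(c),cv2.contourArea(c))
for v in range(335,402,8): print(v,C[v,322].round(4))
for v in range(266,335,6): print(v,C[v,322].round(4),C[v,300].round(4))
cv2.imwrite("pics/w5c.png",np.clip(cv2.resize(p[240:430,230:420],None,fx=3,fy=3).astype(float)*1.8,0,255).astype(np.uint8))
```

```text
table slopes [-0.38712254 -0.05631834] 0.21543398225224425 0.0008580003732086095
tool y axis [[-0.8767, -0.0022, -0.4811], [0.4811, 0.0017, -0.8767], [0.0027, -1.0, -0.0004]]
ellipse ((50.834938049316406, 48.93593978881836), (86.67078399658203, 99.12653350830078), 71.45426940917969) 6772.5
335 [-0.0142 -0.0442 -0.0001]
343 [-0.0122 -0.0457 -0.0001]
351 [-0.009  -0.0454 -0.0001]
359 [-0.0063 -0.0458 -0.0001]
367 [-0.0039 -0.0468 -0.0001]
375 [-0.0003 -0.0462 -0.0001]
383 [ 0.0028 -0.0463 -0.0001]
391 [ 0.0066 -0.0456 -0.0001]
399 [ 0.0093 -0.0463 -0.0001]
266 [-0.0173  0.0052 -0.0002] [-0.0174  0.0049 -0.01  ]
272 [-0.0174 -0.0018 -0.0002] [-0.0181 -0.0035 -0.0095]
278 [-0.0169 -0.007  -0.0001] [-0.0173 -0.0077 -0.0093]
284 [-0.017  -0.0128 -0.0001] [-0.0179 -0.0146 -0.0089]
290 [-0.0176 -0.0192 -0.0001] [-0.0175 -0.0191 -0.0086]
296 [-0.0173 -0.0237 -0.0001] [-0.0172 -0.0235 -0.0084]
302 [-0.0177 -0.0291 -0.0001] [-0.0178 -0.0293 -0.008 ]
308 [-0.0178 -0.0335 -0.0001] [-0.0173 -0.0326 -0.0078]
314 [-0.0176 -0.0371 -0.0001] [-0.0174 -0.0367 -0.0076]
320 [-0.0162 -0.0386 -0.0001] [-0.0169 -0.0398 -0.0074]
326 [-0.0168 -0.0432 -0.0001] [-0.0146 -0.0397 -0.0074]
332 [-7.940e-02 -1.424e-01 -1.000e-04] [-0.0143 -0.0427 -0.0073]
```

View pics/w5c.png

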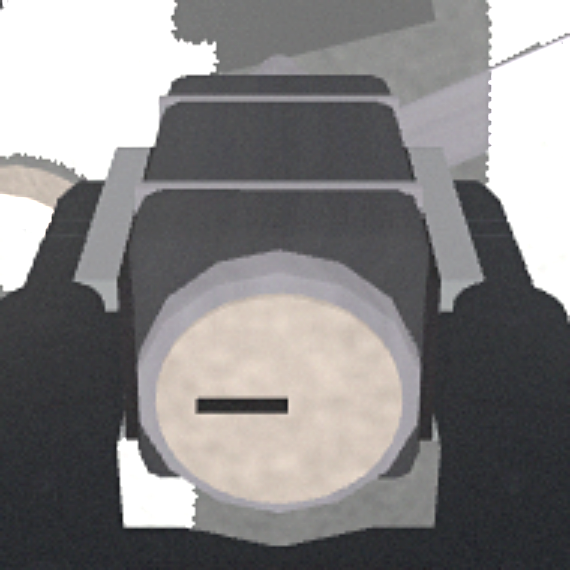

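Side face of the body lies at tool x = −17.4 mm at all depths: gauge is square and centred in the grip; tip about 52 mm beyond the TCP. Now to a hover over the mark.

Call:
play_rows([
  {"claw": 3, "tx": 1, "ty": 0, "tz": -3, "ax": 0, "ay": 0, "az": 0},
  {"claw": 3, "tx": 3, "ty": 0, "tz": -7, "ax": 0, "ay": 0, "az": 0},
  {"claw": 3, "tx": 11.1, "ty": 1.5, "tz": -40.4, "ax": -2.85, "ay": -18.3, "az": 18},
  {"claw": 3, "tx": 11.1, "ty": 1.5, "tz": -40.4, "ax": -2.85, "ay": -18.3, "az": 18},
  {"claw": 3, "tx": 11.1, "ty": 1.5, "tz": -40.4, "ax": -2.85, "ay": -18.3, "az": 18},
  {"claw": 3, "tx": 11.1, "ty": 1.5, "tz": -40.4, "ax": -2.85, "ay": -18.3, "az": 18},
  {"claw": 3, "tx": 11.1, "ty": 1.5, "tz": -40.4, "ax": -2.85, "ay": -18.3, "az": 18},
  {"claw": 3, "tx": 11.1, "ty": 1.5, "tz": -40.4, "ax": -2.85, "ay": -18.3, "az": 18},
  {"claw": 3, "tx": 11.1, "ty": 1.5, "tz": -40.4, "ax": -2.85, "ay": -18.3, "az": 18},
  {"claw": 3, "tx": 11.1, "ty": 1.5, "tz": -40.4, "ax": -2.85, "ay": -18.3, "az": 18},
  {"claw": 3, "tx": 11.1, "ty": 1.5, "tz": -40.4, "ax": -2.85, "ay": -18.3, "az": 18},
  {"claw": 3, "tx": 11.1, "ty": 1.5, "tz": -40.4, "ax": -2.85, "ay": -18.3, "az": 18},
])

```text
time: 9.9
eef_pos: [0.591, 0.2118, 0.1943]
tcp_rot: [-0.17, -0.685, 0.707, -0.048]
contact_force: [-0.3, -1.1, -2.4]
opening: 0.391
```

Call:
play_rows([
  {"claw": 3, "tx": 0, "ty": 0, "tz": 0, "ax": 0, "ay": 0, "az": 0},
  {"claw": 3, "tx": 0, "ty": 0, "tz": 0, "ax": 0, "ay": 0, "az": 0},
  {"claw": 3, "tx": 0, "ty": 0, "tz": 0, "ax": 0, "ay": 0, "az": 0},
])

```text
time: 10.15
eef_pos: [0.592, 0.2072, 0.1972]
tcp_rot: [-0.174, -0.684, 0.706, -0.047]
contact_force: [-0.5, 0.6, -1.5]
opening: 0.396
```

```bash
python3 - <<'E'
from h import *
K,T=model("wrist");p,d=cams.read_camera("wrist");cv2.imwrite("pics/w6.png",p);np.savez("w6.npz",d=d,T=T,K=K)
go(mark+n*.080,RB)
E
python3 gr.py w6
```

```text
t 10.20 pos [0.5923 0.2072 0.1978] shift cm [ 0.89  5.33 -0.21] turn deg [-0.16 -0.07 -0.15] F [ 0.4 -0.3 -2.4] q [ 0.23  0.08  1.9  -0.16  0.88  2.06] open 0.396
dial y -0.046 centre [-0.0027 -0.046  -0.0001] slopes deg x,z [3.72 0.1 ]
```

View pics/w6.png

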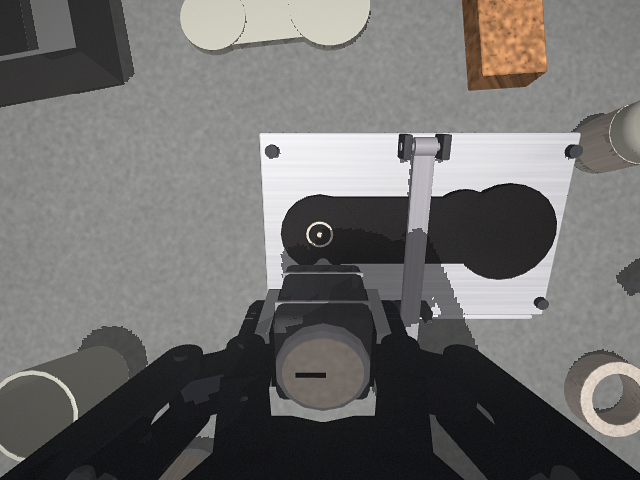

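Wrist view: ring at (319,234), bar closed in the fork (430,310), gauge held. Refine the mark from here.

Run:
```python
from m2 import *
z,c,p=ringm("w6",(302,337,217,252))
Q=(c-mark)@F
m=(p.min(2)>180);m[:130]=0;m[320:]=0;m[:,:262]=0;m[:,575:]=0
P=c[m&(abs(Q[...,2]+.008)<.008)]
A=np.c_[P[:,:2],np.ones(len(P))];k=np.linalg.lstsq(A,P[:,2],rcond=None)[0];nn=np.r_[-k[:2],1];nn/=np.linalg.norm(nn)
print("tilt",np.degrees(np.arccos(nn[2])),"az",np.degrees(np.arctan2(nn[1],nn[0])),"plate off",np.median((P-mark)@n)*1000)
S=Q[(abs(Q[...,0])<.02)&(abs(Q[...,1]+.015)<.03)&(abs(Q[...,2])<.01)];print("sole off mm",np.median(S[:,2])*1000)
# bar top face height above the sole plane near fork, expect ~8 at all x
for x in(-.05,-.02,.02,.05):
    B=Q[(abs(Q[...,0]-x)<.006)&(abs(Q[...,1]+.0783)<.005)&(abs(Q[...,2])<.03)];print(x,len(B),np.median(B[:,2])*1000)
```

```text
w6 (np.float64(319.0), np.float64(233.5)) 143 plane [0.6255 0.2035 0.0685] depth [0.6259 0.2034 0.0677]
tilt 17.933694336484887 az 169.60896785061422 plate off -8.826391796315741
sole off mm -0.8742369365150231
-0.05 149 7.128381729151626
-0.02 170 7.146899473778789
0.02 191 7.123434425802444
0.05 211 7.145738016890558
```

```bash
sed -i 's/mark=np.array(.*/mark=np.array([.6255,.2034,.0677])/' h.py
python3 - <<'E'
from h import *
go(mark+n*.064,RB)
E
```

```text
t 10.20 pos [0.5923 0.2072 0.1978] shift cm [ 0.87  7.   -0.24] turn deg [-0.16 -0.07 -0.15] F [ 0.4 -0.3 -2.4] q [ 0.23  0.08  1.9  -0.16  0.88  2.06] open 0.396
```

Call:
play_rows([
  {"claw": 3, "tx": 0.4, "ty": 2, "tz": -0.2, "ax": -0.15, "ay": -0.1, "az": -0.15},
  {"claw": 3, "tx": 0.85, "ty": 4, "tz": -0.25, "ax": -0.15, "ay": -0.1, "az": -0.15},
  {"claw": 3, "tx": 0.85, "ty": 6, "tz": -0.25, "ax": -0.15, "ay": -0.1, "az": -0.15},
  {"claw": 3, "tx": 0.85, "ty": 7, "tz": -0.25, "ax": -0.15, "ay": -0.1, "az": -0.15},
  {"claw": 3, "tx": 0.85, "ty": 7, "tz": -0.25, "ax": -0.15, "ay": -0.1, "az": -0.15},
  {"claw": 3, "tx": 0.85, "ty": 7, "tz": -0.25, "ax": -0.15, "ay": -0.1, "az": -0.15},
  {"claw": 3, "tx": 0.85, "ty": 7, "tz": -0.25, "ax": -0.15, "ay": -0.1, "az": -0.15},
  {"claw": 3, "tx": 0.85, "ty": 7, "tz": -0.25, "ax": -0.15, "ay": -0.1, "az": -0.15},
])

```text
time: 10.87
eef_pos: [0.6078, 0.2087, 0.1316]
tcp_rot: [-0.174, -0.686, 0.705, -0.05]
contact_force: [0.7, 0.9, -1.9]
opening: 0.392
```

```bash
cat >> h.py <<'E'
def fn(N):
    L=[];P=[]
    for i in range(N):
        s=ctrl.get_state();L.append(s["contact_force"]@n);P.append((s["eef_pos"]-mark)@F*1000);cams.read_camera("wrist")
    print("Fn mean %.2f sd %.2f"%(np.mean(L),np.std(L)),"pos F mm",np.mean(P,0).round(2),np.std(P,0).round(2))
E
python3 - <<'E'
from h import *
K,T=model("wrist");p,d=cams.read_camera("wrist");cv2.imwrite("pics/w7.png",p);np.savez("w7.npz",d=d,T=T,K=K)
p,d=cams.read_camera("side");cv2.imwrite("pics/s7.png",cv2.resize(p[140:260,280:400],None,fx=5,fy=5))
fn(20)
go(mark+n*.0545,RB)
E
```

```text
Fn mean -2.34 sd 0.33 pos F mm [ 0.92  1.85 64.98] [0.33 0.12 0.44]
t 11.97 pos [0.6069 0.2086 0.1295] shift cm [0.08 1.02 0.18] turn deg [ 0.07  0.12 -0.08] F [ 0.1 -0.4 -2.7] q [ 0.22  0.19  1.91 -0.18  0.75  2.08] open 0.392
```

View pics/w7.png

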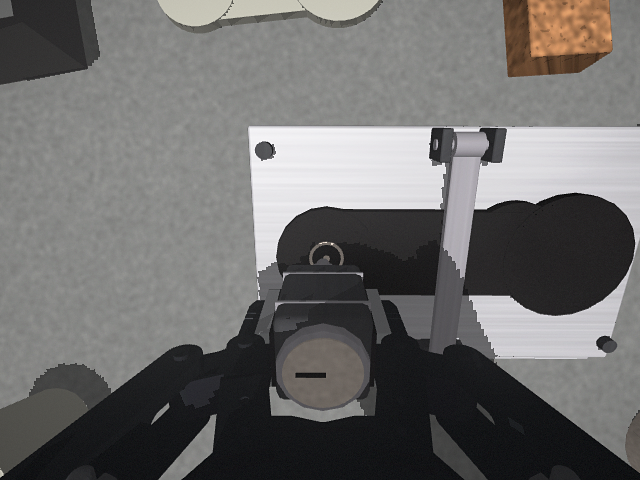

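View pics/s7.png

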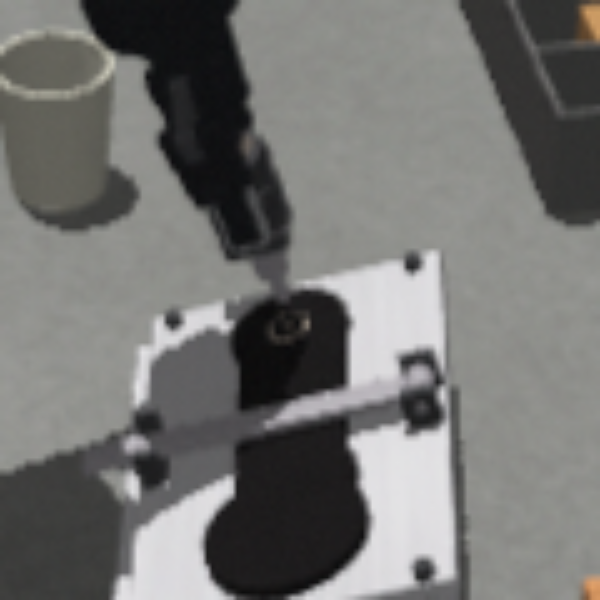

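The tip hovers just up-slope of the ring in both views; measured lateral error is (0.9, 1.9) mm, to be corrected. Free reference Fn = −2.34 N.

Call:
play_rows([
  {"claw": 3, "tx": 0.08, "ty": 0.2, "tz": 0.18, "ax": 0.1, "ay": 0.1, "az": -0.1},
  {"claw": 3, "tx": 0.08, "ty": 0.5, "tz": 0.18, "ax": 0.1, "ay": 0.1, "az": -0.1},
  {"claw": 3, "tx": 0.08, "ty": 0.8, "tz": 0.18, "ax": 0.1, "ay": 0.1, "az": -0.1},
  {"claw": 3, "tx": 0.08, "ty": 0.9, "tz": 0.18, "ax": 0.1, "ay": 0.1, "az": -0.1},
  {"claw": 3, "tx": 0.08, "ty": 0.9, "tz": 0.18, "ax": 0.1, "ay": 0.1, "az": -0.1},
  {"claw": 3, "tx": 0.08, "ty": 0.9, "tz": 0.18, "ax": 0.1, "ay": 0.1, "az": -0.1},
])

```text
time: 12.47
eef_pos: [0.6085, 0.2064, 0.1204]
tcp_rot: [-0.173, -0.685, 0.706, -0.047]
contact_force: [0.9, 0.4, -1.9]
opening: 0.391
```

Run:
```python
from h import *
fn(12)
go(mark+n*.0525,RB)
p,d=cams.read_camera("wrist");cv2.imwrite("pics/w8.png",cv2.resize(p[200:300,260:390],None,fx=6,fy=6,interpolation=cv2.INTER_CUBIC))
p,d=cams.read_camera("side");cv2.imwrite("pics/s8.png",cv2.resize(p[180:230,310:370],None,fx=10,fy=10,interpolation=cv2.INTER_CUBIC))
```

```text
Fn mean -2.05 sd 0.36 pos F mm [6.00e-02 1.00e-02 5.58e+01] [0.08 0.04 0.12]
t 13.07 pos [0.6085 0.2065 0.1207] shift cm [ 0.    0.33 -0.  ] turn deg [-0.03  0.02  0.02] F [-0.2  0.7 -2.2] q [ 0.22  0.2   1.91 -0.18  0.74  2.08] open 0.394
```

View pics/w8.png

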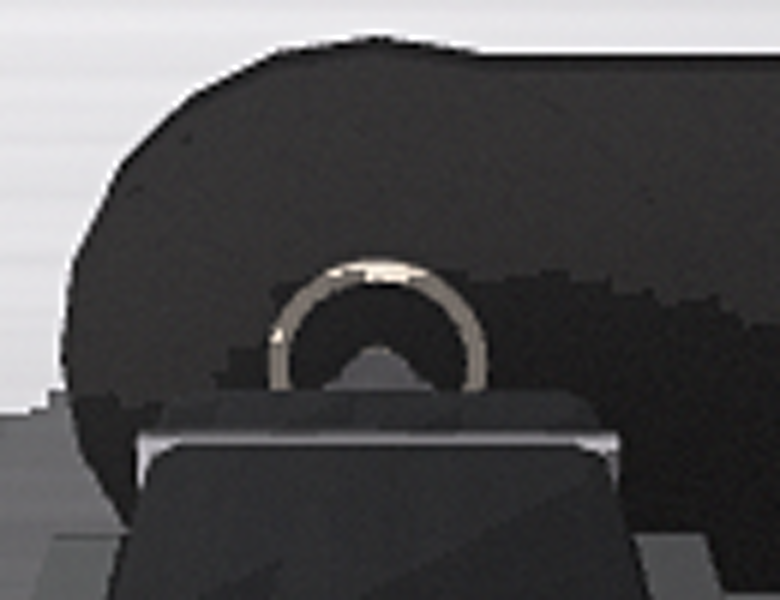

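View pics/s8.png

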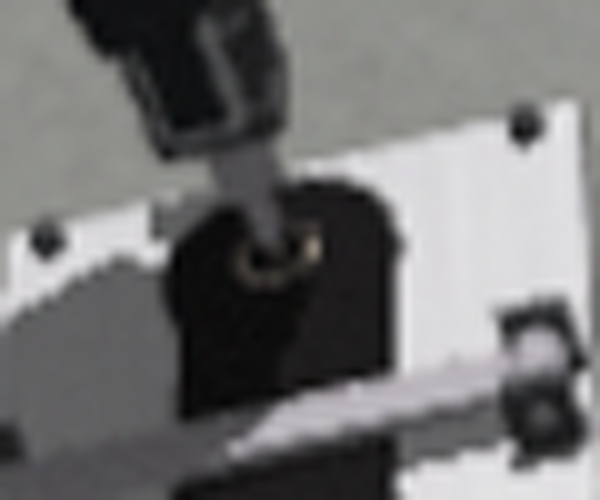

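Tip is centred laterally in the ring (ring centre col 378, nose apex 380 in the crop) and just above it. Press gently, force checked in stages.

Call:
play_rows([
  {"claw": 3, "tx": 0, "ty": 0.15, "tz": 0, "ax": 0, "ay": 0, "az": 0},
  {"claw": 3, "tx": 0, "ty": 0.3, "tz": 0, "ax": 0, "ay": 0, "az": 0},
  {"claw": 3, "tx": 0, "ty": 0.45, "tz": 0, "ax": 0, "ay": 0, "az": 0},
  {"claw": 3, "tx": 0, "ty": 0.6, "tz": 0, "ax": 0, "ay": 0, "az": 0},
  {"claw": 3, "tx": 0, "ty": 0.7, "tz": 0, "ax": 0, "ay": 0, "az": 0},
  {"claw": 3, "tx": 0, "ty": 0.7, "tz": 0, "ax": 0, "ay": 0, "az": 0},
  {"claw": 3, "tx": 0, "ty": 0.7, "tz": 0, "ax": 0, "ay": 0, "az": 0},
])

```text
time: 13.75
eef_pos: [0.6107, 0.2061, 0.1142]
tcp_rot: [-0.173, -0.685, 0.706, -0.047]
contact_force: [-1.3, -0.0, -0.9]
opening: 0.395
```

Run:
```python
from h import *
fn(15)
go(mark+n*.045,RB)
```

```text
Fn mean 0.15 sd 0.45 pos F mm [ 5.000e-02 -1.000e-02  4.883e+01] [0.03 0.01 0.06]
t 14.50 pos [0.6107 0.2061 0.1141] shift cm [ 0.    0.38 -0.  ] turn deg [-0.03  0.01  0.01] F [-1.1  1.   0.4] q [ 0.21  0.22  1.91 -0.18  0.73  2.08] open 0.39
```

Call:
play_rows([
  {"claw": 3, "tx": 0, "ty": 0.12, "tz": 0, "ax": 0, "ay": 0, "az": 0},
  {"claw": 3, "tx": 0, "ty": 0.24, "tz": 0, "ax": 0, "ay": 0, "az": 0},
  {"claw": 3, "tx": 0, "ty": 0.33, "tz": 0, "ax": 0, "ay": 0, "az": 0},
  {"claw": 3, "tx": 0, "ty": 0.4, "tz": 0, "ax": 0, "ay": 0, "az": 0},
  {"claw": 3, "tx": 0, "ty": 0.4, "tz": 0, "ax": 0, "ay": 0, "az": 0},
  {"claw": 3, "tx": 0, "ty": 0.4, "tz": 0, "ax": 0, "ay": 0, "az": 0},
])

```text
time: 15.0
eef_pos: [0.6119, 0.2059, 0.1103]
tcp_rot: [-0.173, -0.685, 0.706, -0.047]
contact_force: [-1.7, -1.2, 1.1]
opening: 0.392
```

```bash
python3 - <<'E'
from h import *
fn(25)
go(mark+n*.045,RB)
K,T=model("wrist");p,d=cams.read_camera("wrist");cv2.imwrite("pics/w9.png",p);np.savez("w9.npz",d=d,T=T,K=K)
cv2.imwrite("pics/w9c.png",cv2.resize(p[200:300,260:390],None,fx=6,fy=6,interpolation=cv2.INTER_CUBIC))
p,d=cams.read_camera("side");cv2.imwrite("pics/s9.png",cv2.resize(p[150:230,290:390],None,fx=7,fy=7,interpolation=cv2.INTER_CUBIC))
E
python3 gr.py w9
```

```text
Fn mean 1.60 sd 0.44 pos F mm [ 4.000e-02 -1.000e-02  4.478e+01] [0.02 0.01 0.03]
t 16.25 pos [0.6119 0.2059 0.1103] shift cm [ 0.   -0.03 -0.  ] turn deg [-0.03  0.02  0.01] F [-1.5 -0.   0.6] q [ 0.21  0.22  1.91 -0.18  0.72  2.08] open 0.393
dial y -0.046 centre [-0.0027 -0.046  -0.0001] slopes deg x,z [3.53 0.05]
```

View pics/w9.png

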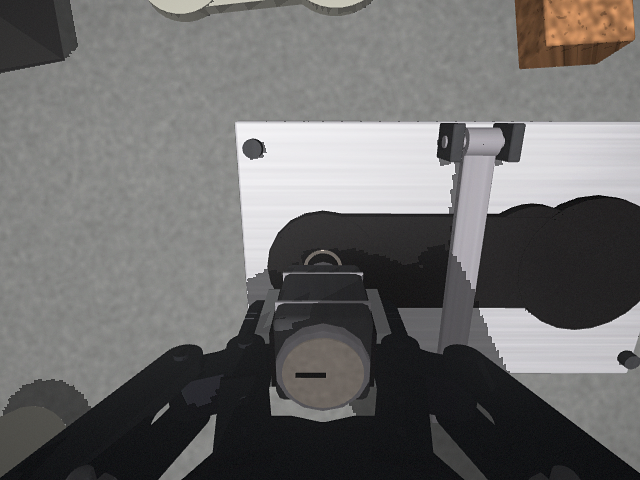

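View pics/w9c.png

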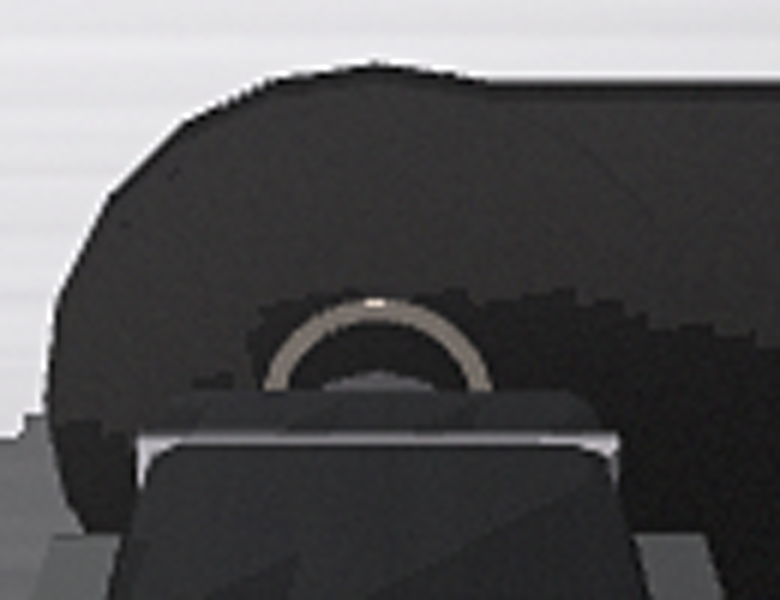

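View pics/s9.png

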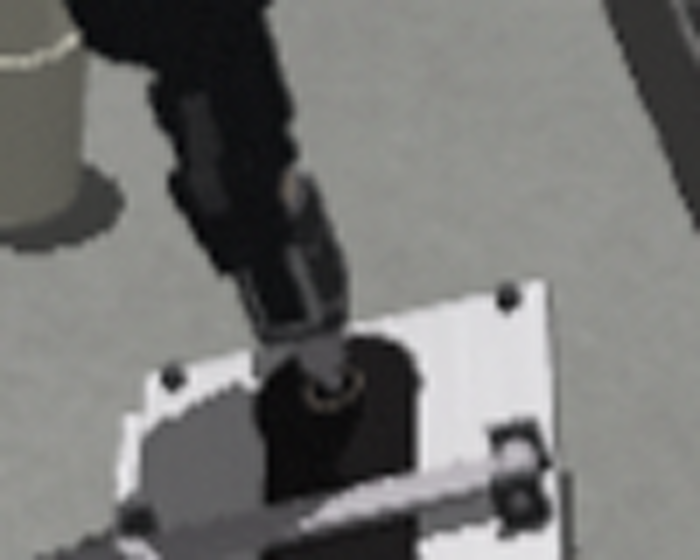

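Run:
```python
from h import *
z=np.load("w9.npz");o,r=ray(z["K"],z["T"],322.8,249.3);P=o+r*(((mark-o)@n)/(r@n));print("ring top edge in F mm (expect 11,0)",((P-mark)@F*1000).round(1))
for u in(265,490):
    o,r=ray(z["K"],z["T"],260+u/6,265);P=o+r*(((mark-o)@n)/(r@n));print(((P-mark)@F*1000).round(1))
M=np.array(cams.camera_model("wrist")["tool_from_camera"]);C=cloud(z["K"],M,z["d"])
Q=C[280:299,300:345].reshape(-1,3);k=np.polyfit(Q[:,1],Q[:,0],1);print("body face tilt deg",np.degrees(np.arctan(k[0])),np.median(Q[:,0]))
Q=((cloud(z["K"],z["T"],z["d"])-mark)@F)
for x in(-.03,0,.03,.055):
    B=Q[(abs(Q[...,0]-x)<.005)&(abs(Q[...,1]+.0783)<.005)&(abs(Q[...,2])<.03)];print("bar",x,np.median(B[:,2])*1000)
p,d=cams.read_camera("top");cv2.imwrite("pics/t9.png",p)
```

```text
ring top edge in F mm (expect 11,0) [10.6 -0.2 -0. ]
[ 1.1 10.4 -0. ]
[  1.1 -11.    0. ]
body face tilt deg 19.482539814039338 -0.01720298918245497
bar -0.03 7.868912596671912
bar 0 7.85492252563415
bar 0.03 7.88528745975222
bar 0.055 7.801253797175752
```

View pics/t9.png

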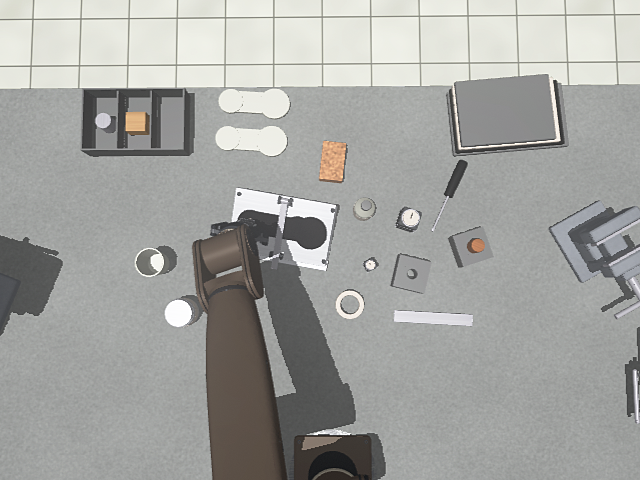

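The top view shows everything else in place. The face-tilt figure of 19° contradicts the earlier check, probably because of outlier pixels, so I recheck it row by row.

Run:
```python
from h import *
z=np.load("w9.npz");M=np.array(cams.camera_model("wrist")["tool_from_camera"]);C=cloud(z["K"],M,z["d"])
L=[np.median(C[v,305:340],0) for v in range(278,318,3)];L=np.array(L);print(L.round(4).tolist())
k=np.polyfit(L[:,1],L[:,0],1);print(np.degrees(np.arctan(k[0])))
fn(6)
```

```text
[[-0.0171, -0.0076, -0.0001], [-0.0173, -0.0107, -0.0002], [-0.017, -0.0131, -0.0002], [-0.0173, -0.0163, -0.0002], [-0.0172, -0.0187, -0.0002], [-0.0171, -0.0211, -0.0002], [-0.0172, -0.0237, -0.0001], [-0.0174, -0.0263, -0.0002], [-0.0175, -0.0288, -0.0002], [-0.0172, -0.0305, -0.0002], [-0.0174, -0.0329, -0.0002], [-0.0173, -0.0347, -0.0002], [-0.0175, -0.037, -0.0001], [-0.0168, -0.0379, -0.0002]]
0.20123455257999526
Fn mean 1.83 sd 0.42 pos F mm [ 3.000e-02 -2.000e-02  4.475e+01] [0.01 0.01 0.01]
```

Gauge square to within 0.2°, spring force about 3.9 N and stable. Handing in.

```bash
python3 -c "
from plant import ctrl
print(ctrl.sign_off())"
```

```text
the job is handed in; nothing more can be done
None
```

The job is handed in at about 17 s of the 54 s allowed, with the bar closed and the gauge still held on the heel mark. The sign-off gave no verdict.

**What I did:** I swung the bar down onto its hard stop in the fork with the closed fingertips, pressing about 11 N at the end. Then I gripped the middle-sized gauge in its stand, lifted it straight up, tilted it to the sole and pressed the plunger on the ringed spot.

**Last checks:**
- **Bar:** the depth image puts its upper face level, 7.8–7.9 mm above the sole, over the part that was visible. Its free end is between the prongs in the earlier side view.
- **Position:** the ring's edges came out within about 0.5 mm of where they should be around the measured spot. The tool is within 0.1 mm of that spot sideways, on a calibration good to about 2 mm.
- **Squareness:** the gauge body is within about 0.2° of the tool's axis, and the tool within about 0.05° of my measured sole normal.
- **Plunger:** the force along the sole's normal rose 3.8–4.0 N above the free reading, and the geometry gives about 7 mm, so it is roughly half-way in. The force noise is about 0.4 N per reading.
- **Other things:** the last top view shows them all in place.

**Disagreements:**
- One quick fit gave a 19° body tilt, apparently from outlier pixels. A row-by-row recheck gave 0.2°.
- The dial-plane fit read 3–4°, which I put down to rim pixels and did not confirm.

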